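# Fit the air cleaner to the carburettor on the parts stall

## Robot

A 6-joint arm with a two-finger parallel gripper is mounted at the origin on the work surface. World frame = base frame: x ahead of the robot, y to its left, z up, the work surface at z = 0. Lengths are in m, angles in rad, forces in N, time in s.
With the tool pointing down it reaches from about 0.35 to 0.95 m from the base axis. Payload 17.4 kg.
Tool frame: the origin (TCP) lies at the very end of the fingers, on their centre line; the grasp point (between the pads) lies ctrl.grip_depth behind it (ctrl.grip_depth is the distance from the TCP to the grasp point, in m); z points along the fingers, y is the direction in which the jaws open and shut (so a half turn about z gives the same grasp; the last joint's range is limited). The gripper opens to 93 mm and grips with 3 to 60 N. Pads are 15 mm wide; open, the fingers measure 128 mm over their backs; the gripper's body (75 mm by 188 mm) begins 65 mm behind the grasp point.
Start: joints at [1.155, 0.116, 1.442, -0, 1.584, -0.038], TCP at [0.249, 0.627, 0.195] pointing down, gripper open.
Joint ranges: [-2.83, 2.83], [-0.83, 2.19], [0.07, 2.5], [-1.14, 4.28], [0.01, 3], [-2.97, 2.97]. Speed limits (rad/s): [1.89, 1.89, 2.22, 3.14, 3.14, 3.14].

## Interface

Orientations are given as a unit quaternion [w, x, y, z].
In Python, from workcell import ctrl gives the robot as it stands.
- The arm moves only by the tool step_arm, never from a script. Its argument "commands" is one flat list of numbers, 7 for each row, row after row: the opening, from 0 (shut) to 1 (fully open), then the shift along the tool's x, y, z in m, then the turn, a rotation vector about the tool's x, y, z in degrees. In form: [gripper, x, y, z, ax, ay, az, gripper, x, y, z, ax, ay, az, ...]. A call has 1 to 20 rows; each row is the pose to reach, as a shift and turn from the pose measured when the call began, along the tool's axes at that moment; what a row does not reach only later rows make up. A row lasts 1/12 s, in which the tool goes at most 41.7 mm and 7.16 degrees, less where a joint would pass 70% of its speed; a pose out of reach is approached as far as the arm can. A call with a gripper value outside its range is refused whole. The fingers move at their own pace and stop on an object; "force" is the grip in N (left out, the last holds). Time passes only in rows, so rows that repeat a pose let the fingers close. It gives the time, the measured TCP pose, the force and the opening at its end, in the units of the state.
- ctrl.sense(): the state, without advancing time (a new reading comes with each control period).
- ctrl.grab_frame(name): name is "scene" or "top"; returns a dict with "color" (400x640x3 uint8, red, green, blue), "range_z" (400x640 float32, m along the optical axis (not along the pixel's ray), 0 where there is no reading), "fx", "fy", "cx", "cy" (pixels), "world_to_cam" (4x4, takes a point from world to camera coordinates). Camera axes: x right, y up, looking along -z (the intrinsics and any distortion apply to the point x, -y, -z); pixel columns grow to the right and rows downward; lengths in m; the calibration is good to about 2 mm. A picture is of the moment at which its call begins.
- ctrl.hand_in(): hands the job in, once; it reports no verdict.
Trained networks look in a picture, given as the dict that the camera call returned (one of the last four; its "shot" number tells which), for a name from the list of things; names that differ only in an ending like _2 or _b are one class to them, and where a whole thing is asked for, a point or a joint stands for the part that bears it (a point fixed in the world has none). Each returns a list of dicts, best first, with "confidence" (0 to 1); they miss things now and then, are a little off and sometimes report something else, mostly with a low value. They report only what shows in the picture. A call takes as long as a camera call. They do not tell look-alikes from the thing itself.
- ctrl.boxes_of(picture, label): "centre" ([column, row] in pixels, amid what is visible of it).
- ctrl.masks_of(picture, label): "mask" (400x640 bool, what is visible of it) and "centre" ([column, row] in pixels, amid what is visible of it).
- ctrl.place_of(picture, label): "centre" ([column, row] in pixels: a listed point, or the origin of a listed thing).
The state is a dict: "t": time; "joints": joint angles; "qvel": joint speeds; "joint_torque": joint torques, N m; "ee_pos": TCP position; "ee_rot": TCP orientation; "ft_force": force on the tool from outside, world axes, zero at the start; "wrist_torque": the same for the moment, N m; "opening": finger opening in m.
Only numpy, scipy, OpenCV 4.12 (cv2) and the standard library are available. Lean on these libraries where they do the work, as an engineer would, in place of code of your own. Each camera call takes 0.05 s, during which the arm holds its last target.

## Task

Put the air cleaner together on the carburettor so that buyers can see it fitted: first set the black riser over the air horn, then set the chrome base pan on the riser with its neck around the riser's spigot, then lay the pleated filter element inside the pan's rim, and last put the finned lid on the element with its boss down in the bore. Every part must sit fully down and level on the one below, and the other goods (ball shift knob, cone filter, cardboard box) stay where they are.

Things in the scene. Friction and masses are not known exactly. Their poses are not given: they have to be found in the camera images.
- carb_seat (a point): Grey carburettor on a manifold stub, fixed to the table, at any yaw. Point: centre of the flat shoulder (72 mm across) at the foot of its air horn, 112 mm above the table; z up. The horn above it is 46 mm across, 13 mm tall, its upper 7 mm bevelled to 37. Bowl, choke and levers stay below 105 mm height, within 105 mm of the axis.
- riser_center (a point): Riser: black stepped ring, loose, upright, 150 g. Body 62 mm across, 24 high; on it a spigot 46 across, 12 high, upper 7 mm bevelled to 39; 36 high in all. Socket underneath, 52 across, 16 deep, goes over the air horn until the body's edge rests on the shoulder. Point: on its axis, 18 mm above its underside; z up. Grip it across the body.
- pan_center (a point): Base pan: round chrome dish, loose, upright, 200 g. Floor 3 mm thick; flared rim 122 mm across below, 132 at the top, 10 high; central upright neck 60 outside, 52 inside, open through, to 30 above the underside. Its floor rests on the riser's body, neck round the spigot. Point: on its axis, 15 mm above its underside; z up. Grip the neck from outside, tips above the rim.
- element_center (a point): Filter element: ring of off-white pleated paper with black rubber ends, loose, flat, same both ways up, 150 g. 112 mm outside, 84 inside (wall 14), 50 high. Lies on the pan's floor inside the rim; the neck then ends 23 mm below its top. Point: on its axis, in the open bore, 25 mm above its underside; z up. Pinch the wall from above, one finger in the bore.
- lid_center (a point): Finned aluminium lid, loose, upright, 300 g, 29 mm high. Plate 124 mm across, 4 thick; under it a boss 64 across below, 75 at the plate, 9 deep, enters the element's bore until the plate rests on it; on top six fins, a bank 66 long (x), 50 wide (y), 16 high. Point: on its axis, 14.5 mm above the boss's underside; x along the fins, z up. Grip across the 50 mm.
- shift_knob_center (a point): Bystander: black ball shift knob, 54 mm across, on a brass foot, 62 mm high, loose. This point is half-way up. Leave it alone.
- cone_filter_center (a point): Bystander: cone-shaped clamp-on filter with a chrome cap, 88 mm across, 96 mm high, standing loose on its rubber neck. This point is half-way up. Leave it alone.
- parts_box_center (a point): Bystander: closed cardboard box, 85 x 120 x 45 mm, loose. This point is at its centre. Leave it alone.
Not all that is in view belongs to the job. What is shaped like the part that bears riser_center but purple is not meant.

How it is judged:
On the way, in this order (a step that is already met when the one before it is completed fails the run):
1. the riser sits fully down on the carburettor's shoulder, over the air horn (horizontal distance between riser_center and carb_seat below 0.006 m and z of riser_center in the frame of carb_seat between 0.015 and 0.021 m and angle between riser_center's own z axis and vertical below 0.07 rad), for 0.2 s.
2. the base pan sits fully down on the riser, which is still seated (all of step 1 and horizontal distance between pan_center and carb_seat below 0.01 m and z of pan_center in the frame of carb_seat between 0.036 and 0.042 m and angle between pan_center's own z axis and vertical below 0.07 rad), for 0.2 s.
3. the element lies on the floor of the seated pan, inside its rim (all of step 2 and horizontal distance between element_center and pan_center below 0.008 m and z of element_center in the frame of carb_seat between 0.048 and 0.056 m and angle between element_center's own z axis and vertical below 0.07 rad), for 0.2 s.
4. the lid rests on the element with its boss in the bore (all of step 3 and horizontal distance between lid_center and element_center below 0.008 m and z of lid_center in the frame of carb_seat between 0.0785 and 0.0865 m and angle between lid_center's own z axis and vertical below 0.07 rad), for 0.2 s.
At the end, for the whole second after the job is handed in: Riser, pan, element and lid stacked in that order on the carburettor, at rest: riser within 6 mm and pan within 10 mm of the horn's axis, element within 8 mm of the pan's, lid within 8 mm of the element's; riser and pan within 3 mm, the rest 4 mm, of seated height; level within 4 degrees (all of step 4 and linear speed of each of riser, pan, element, lid below 0.02 m/s); the robot touches nothing.
It fails at once if the ball shift knob is pushed more than 20 mm from its place (distance of shift_knob_center from where it was at the start of the episode above 0.02 m).
It fails at once if the cone filter is pushed more than 20 mm from its place (distance of cone_filter_center from where it was at the start of the episode above 0.02 m).
It fails at once if the cardboard box is pushed more than 20 mm from its place (distance of parts_box_center from where it was at the start of the episode above 0.02 m).
It also fails if it takes over 122 s, if anything falls off the work surface, if the arm or the gripper's body presses on something with over 40 N, if the wrist force passes 120 N, or if a joint passes its speed limit or range.

## Working session

There is one attempt and no reset: what is moved stays moved. The work goes in short steps, Python scripts to look and compute and a tool call to move; the robot and the scene stay as the last step left them, time stands still between calls to the robot, and variables do not carry over. Pictures are saved under pics/ and viewed, and the job is handed in when it is done.

Besides the shell and the picture viewer there is one more tool, called after ">>>" by a JSON object that holds its "fn" and its "kwargs". step_arm: Moves the arm, as the interface text tells. Its arguments: {"type":"object","properties":{"commands":{"type":"array"},"force":{"type":"number"}},"required":["commands"]}

```bash
ls; mkdir -p pics
cat > h.py <<'E'
import numpy as np, cv2, json
from workcell import ctrl
def deproj(f,u,v,z=None):
    # pixel + depth -> world
    M=np.linalg.inv(f["world_to_cam"])
    z=f["range_z"][int(round(v)),int(round(u))] if z is None else z
    p=np.array([(u-f["cx"])/f["fx"]*z,-(v-f["cy"])/f["fy"]*z,-z,1])
    return (M@p)[:3]
def cloud(f,mask=None):
    v,u=np.nonzero((f["range_z"]>0)&(mask if mask is not None else True))
    z=f["range_z"][v,u]; M=np.linalg.inv(f["world_to_cam"])
    P=np.stack([(u-f["cx"])/f["fx"]*z,-(v-f["cy"])/f["fy"]*z,-z,np.ones_like(z)])
    return (M@P)[:3].T,u,v
def ray(f,u,v,h):
    M=np.linalg.inv(f["world_to_cam"]); o=M[:3,3]
    d=M[:3,:3]@np.array([(u-f["cx"])/f["fx"],-(v-f["cy"])/f["fy"],-1])
    return o+d*(h-o[2])/d[2]
def save(f,n): cv2.imwrite("pics/"+n,f["color"][:,:,::-1])
E
python3 - <<'E'
from h import *
s=ctrl.sense(); print(s, ctrl.grip_depth)
for n in("scene","top"):
    f=ctrl.grab_frame(n); save(f,n+"0.png"); print(n,f.keys(),f["fx"],f["cx"],f["cy"],np.linalg.inv(f["world_to_cam"]).round(3).tolist())
    for l in ["carb_seat","riser_center","pan_center","element_center","lid_center","shift_knob_center","cone_filter_center","parts_box_center"]:
        r=ctrl.place_of(f,l)
        print(l,[(np.round(d["centre"],1).tolist(),round(d["confidence"],2),deproj(f,*d["centre"]).round(3).tolist()) for d in r[:3]])
E
```

```text
pics
{'t': 0.0, 'joints': array([ 1.15520216e+00,  1.16489467e-01,  1.44226525e+00, -3.14654540e-05,
        1.58398126e+00, -3.78374846e-02]), 'qvel': array([-4.22966732e-05,  9.72176316e-04, -2.96783192e-04,  1.23656048e-03,
       -1.27811841e-04, -6.80317475e-04]), 'joint_torque': array([ 4.03620026e-03, -7.21271753e+01, -6.22611880e+01,  7.80912093e-02,
        2.40910600e-02, -4.53949906e-05]), 'ee_pos': array([0.24891432, 0.62718497, 0.19450285]), 'ee_rot': array([-1.13168315e-04,  1.87757466e-01,  9.82215255e-01, -5.60568457e-04]), 'ft_force': array([-0.02725826, -0.62766321,  1.04330393]), 'wrist_torque': array([-0.01388324, -0.00944859,  0.0077934 ]), 'opening': 0.09318508977085473} 0.0188
scene dict_keys(['color', 'range_z', 'fx', 'fy', 'cx', 'cy', 'world_to_cam', 'shot']) 376.7891163841943 319.3548683999632 202.22464084117698 [[-0.742, -0.508, 0.437, 1.053], [0.67, -0.545, 0.505, 0.569], [-0.018, 0.667, 0.744, 0.928], [0.0, 0.0, 0.0, 1.0]]
carb_seat [([345.3, 181.6], 0.68, [0.469, 0.016, 0.125])]
riser_center [([238.7, 190.3], 0.83, [0.672, -0.291, -0.003]), ([258.7, 206.
[... 752 characters left out ...]
.0, 1.0]]
carb_seat [([321.3, 238.7], 0.81, [0.469, 0.003, 0.125])]
riser_center [([452.3, 158.3], 0.66, [0.711, -0.365, 0.003]), ([379.9, 204.0], 0.62, [0.579, -0.158, -0.002]), ([415.7, 166.6], 0.55, [0.686, -0.261, 0.001])]
pan_center [([261.4, 164.9], 0.78, [0.689, 0.176, 0.003])]
element_center [([227.0, 259.9], 0.67, [0.421, 0.26, 0.002])]
lid_center [([417.9, 257.2], 0.55, [0.432, -0.25, 0.028]), ([322.3, 239.9], 0.39, [0.467, 0.001, 0.119])]
shift_knob_center [([318.5, 140.7], 0.71, [0.742, 0.013, 0.056]), ([472.5, 198.2], 0.24, [0.587, -0.397, 0.044])]
cone_filter_center [([177.1, 193.4], 0.64, [0.585, 0.373, 0.098])]
parts_box_center [([473.7, 199.9], 0.83, [0.582, -0.399, 0.048])]
```

View pics/scene0.png

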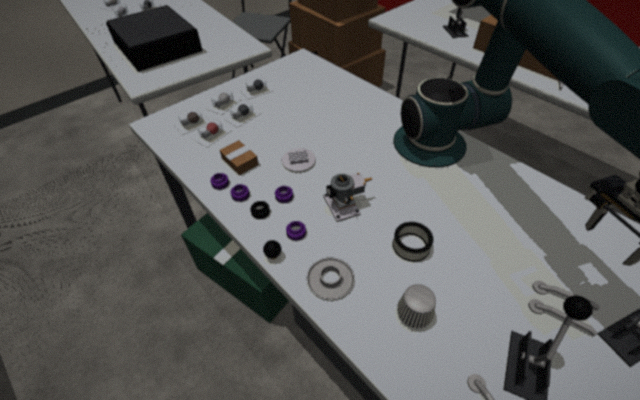

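View pics/top0.png

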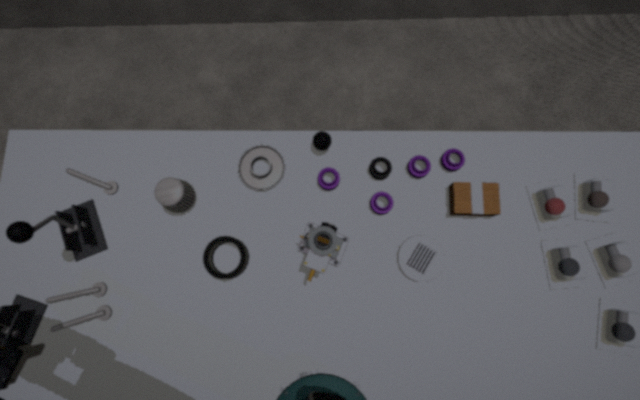

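Run:
```python
from h import *
f=cv2.imread("pics/top0.png"); 
a=cv2.resize(f[130:290,340:500],None,fx=3.5,fy=3.5,interpolation=cv2.INTER_CUBIC); cv2.imwrite("pics/crop0.png",a)
```

```text
(no output)
```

View pics/crop0.png

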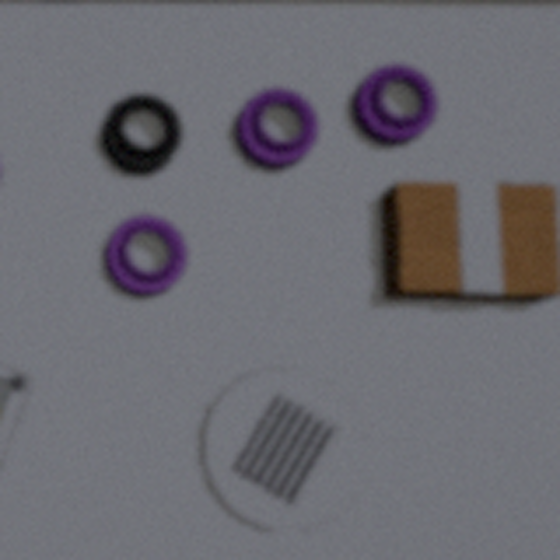

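Ring-shaped candidates in the top view: the black one at (380,168), and purple ones at (329,179), (381,203), (419,166) and (453,159). The black one is the riser, because the task says purple is not meant. The crop confirms it. Next I measure the positions precisely.

```bash
cat >> h.py <<'E'
PROF={"riser_center":[(31,0),(31,24),(23,24),(23,29),(19.5,36)],
"pan_center":[(61,0),(66,10),(30,30)],
"element_center":[(56,0),(56,50)],
"lid_center":[(32,0),(37.5,9),(62,9),(62,13)],
"lidfull":[(62,9),(62,13)],
"shift_knob_center":[(27,35)],"cone_filter_center":[(44,96)]}
def proj(f,P):
    q=f["world_to_cam"]@np.c_[P,np.ones(len(P))].T
    return np.stack([f["fx"]*q[0]/-q[2]+f["cx"],f["fy"]*-q[1]/-q[2]+f["cy"]],1)
def surf(prof,xy,z0=0):
    a=np.linspace(0,2*np.pi,72,endpoint=False)
    return np.concatenate([np.c_[xy[0]+r/1e3*np.cos(a),xy[1]+r/1e3*np.sin(a),np.full(72,z0+h/1e3)] for r,h in prof])
def cen(hull):
    m=cv2.moments(hull.astype(np.float32)); return np.array([m["m10"],m["m01"]])/m["m00"],m["m00"]
def fit(f,mask,prof,z0=0,xy0=(.6,0)):
    m=mask.astype(np.uint8); n,lab,st,_=cv2.connectedComponentsWithStats(m)
    k=1+np.argmax(st[1:,4]); v,u=np.nonzero(lab==k)
    P=np.concatenate([np.c_[u+a,v+b] for a in(-.5,.5) for b in(-.5,.5)]).astype(np.float32)
    c,A=cen(cv2.convexHull(P))
    from scipy.optimize import fsolve
    g=lambda xy: cen(cv2.convexHull(proj(f,surf(prof,xy,z0)).astype(np.float32)))[0]-c
    x0=ray(f,*c,z0+.015)[:2]
    xy=fsolve(g,x0,epsfcn=1e-4)
    A2=cen(cv2.convexHull(proj(f,surf(prof,xy,z0)).astype(np.float32)))[1]
    return xy,A,A2
E
python3 - <<'E'
from h import *
for n in("scene","top"):
    f=ctrl.grab_frame(n); vis=f["color"][:,:,::-1].copy()
    np.savez(n+"0.npz",**{k:f[k] for k in("color","range_z","fx","fy","cx","cy","world_to_cam")})
    for l in ["carb_seat","riser_center","pan_center","element_center","lid_center"]:
        for d in ctrl.masks_of(f,l)[:7]:
            m=d["mask"]; vis[m]=vis[m]//2+np.array([0,100,0],np.uint8)
            col=f["color"][m].mean(0).round()
            if l in PROF:
                xy,A,A2=fit(f,m,PROF[l]); print(n,l,round(d["confidence"],2),np.round(d["centre"]),col,xy.round(4),round(A),round(A2))
            else: print(n,l,d["confidence"],d["centre"])
    cv2.imwrite("pics/m_%s.png"%n,vis)
    P,u,v=cloud(f); 
    s=P[(abs(P[:,0]-.45)<.1)&(abs(P[:,1])<.1)]
    h=s[s[:,2]>.1]; print("carb top pts",len(h),h.mean(0),h[:,2].max(), ((h.max(0)+h.min(0))/2)[:2])
E
```

```text
scene carb_seat 0.94 [346.9, 193.9]
scene riser_center 0.78 [284. 195.] [54. 34. 68.] [ 0.5792 -0.1594] 286 290
scene riser_center 0.64 [222. 179.] [51. 30. 65.] [ 0.7015 -0.3597] 270 274
scene riser_center 0.61 [242. 194.] [53. 33. 67.] [ 0.6818 -0.2661] 298 290
scene riser_center 0.6 [260. 210.] [23. 23. 23.] [ 0.6783 -0.1588] 308 317
scene riser_center 0.58 [294. 227.] [55. 31. 71.] [ 0.6466 -0.0159] 328 352
scene pan_center 0.75 [331. 281.] [112. 110. 109.] [0.6792 0.1755] 1640 1563
scene element_center 0.68 [242. 155.] [95. 78. 64.] [ 0.5897 -0.4025] 870 832
scene element_center 0.64 [418. 236.] [49. 49. 45.] [0.4266 0.2565] 1374 1354
scene element_center 0.47 [346. 195.] [73. 71. 72.] [ 0.4383 -0.0068] 1614 1035
scene lid_center 0.74 [298. 160.] [129. 126. 130.] [ 0.4286 -0.2627] 636 632
carb top pts 370 [0.47137363 0.00366689 0.11344315] 0.12844798952870795 [0.45255128 0.00375745]
top carb_seat 0.66 [321.6, 248.3]
top carb_seat 0.43 [174.4, 194.8]
top riser_center 0.87 [418. 169.] [64. 39. 80.] [ 0.6824 -0.2664] 443 446
top riser_center 0.64 [379. 207.] [71. 44. 88.] [ 0.5792 -0.1602] 442 441
top riser_center 0.6 [326. 181.] [71. 45. 87.] [ 0.6478 -0.0155] 452 424
top riser_center 0.59 [379. 170.] [39. 39. 41.] [ 0.6793 -0.1588] 463 433
top pan_center 0.85 [260. 174.] [99. 97. 98.] [0.6807 0.1752] 1760 1653
top element_center 0.62 [216. 259.] [31. 32. 32.] [0.4267 0.2563] 1580 1613
top lid_center 0.71 [421. 258.] [103. 104. 110.] [ 0.4304 -0.262 ] 1756 1733
top lid_center 0.22 [473. 196.] [90. 74. 59.] [ 0.5926 -0.4147] 1742 1610
carb top pts 784 [ 0.46390732 -0.00054752  0.11409802] 0.13164024482537484 [0.45311443 0.00527291]
```

View pics/m_top.png

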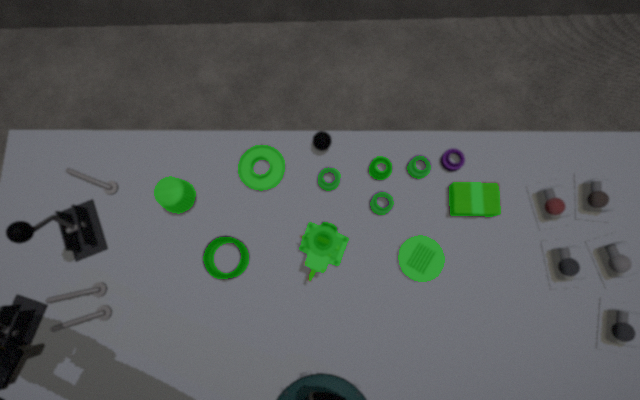

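Run:
```python
from h import *
F={n:dict(np.load(n+"0.npz")) for n in("scene","top")}
for n,px in (("scene",(345.3,181.6)),("top",(321.3,238.7))):
    f=F[n]; print(n,ray(f,*px,.112).round(4))
    P,u,v=cloud(f); s=(abs(P[:,0]-.45)<.1)&(abs(P[:,1])<.08)
    for lo,hi in((.105,.117),(.118,.123),(.123,.131)):
        k=s&(P[:,2]>lo)&(P[:,2]<hi); c,r=cv2.minEnclosingCircle(P[k][:,:2].astype(np.float32)); print(lo,k.sum(),np.round(c,4),r,P[k].mean(0).round(4))
    uc,vc=map(int,proj(f,np.array([[.468,.003,.112]]))[0])
    cr=f["color"][vc-32:vc+32,uc-40:uc+40,::-1]; cv2.imwrite(f"pics/carb_{n}.png",cv2.resize(np.clip(cr*1.5,0,255).astype(np.uint8),None,fx=9,fy=9,interpolation=cv2.INTER_CUBIC)); print(uc-40,vc-32)
# lid fins: bright/dark in top
f=F["top"]; P,u,v=cloud(f); k=(np.hypot(P[:,0]-.43,P[:,1]+.262)<.05)&(P[:,2]>.0205)
print(k.sum(),P[k].mean(0)); c=cv2.minAreaRect(P[k][:,:2].astype(np.float32)*1000); print(c)
c=P[k][:,:2]-P[k][:,:2].mean(0); w,V=np.linalg.eigh(c.T@c); print(w,V)
g=cv2.cvtColor(f["color"],cv2.COLOR_RGB2GRAY)
cr=g[230:290,390:455]; m=cr<85
q=[ray(f,uu+390,vv+230,.025)[:2] for vv,uu in zip(*np.nonzero(m)) if np.hypot(uu+390-421,vv+230-258)<17]
q=np.array(q); print(len(q),q.mean(0)); print(cv2.minAreaRect((q*1000).astype(np.float32)))
cv2.imwrite("pics/lid.png",cv2.resize(cr,None,fx=9,fy=9,interpolation=cv2.INTER_CUBIC))
```

```text
scene [0.4591 0.0073 0.112 ]
0.105 248 [ 0.4695 -0.0012] 0.039105646312236786 [0.4706 0.0047 0.1119]
0.118 50 [0.4675 0.0027] 0.023045755922794342 [0.4687 0.0044 0.1204]
0.123 30 [ 4.678e-01 -3.000e-04] 0.020889045670628548 [0.4693 0.0015 0.1253]
302 150
top [0.4705 0.0035 0.112 ]
0.105 512 [0.4586 0.0113] 0.05721672996878624 [ 0.4669 -0.001   0.1131]
0.118 69 [ 0.4666 -0.0012] 0.02266722358763218 [ 0.4659 -0.0016  0.1209]
0.123 100 [ 0.4662 -0.002 ] 0.021792354062199593 [ 0.4666 -0.0015  0.1256]
281 207
411 [ 0.42985489 -0.26220138  0.02794637]
((430.2382507324219, -261.95855712890625), (50.54158020019531, 66.25872802734375), 57.232330322265625)
[0.09652365 0.14849803] [[-0.51132535 -0.85938722]
 [-0.85938722  0.51132535]]
247 [ 0.4276164  -0.25784744]
((429.4932861328125, -257.36083984375), (48.17525863647461, 63.77715301513672), 58.24626159667969)
```

View pics/carb_top.png

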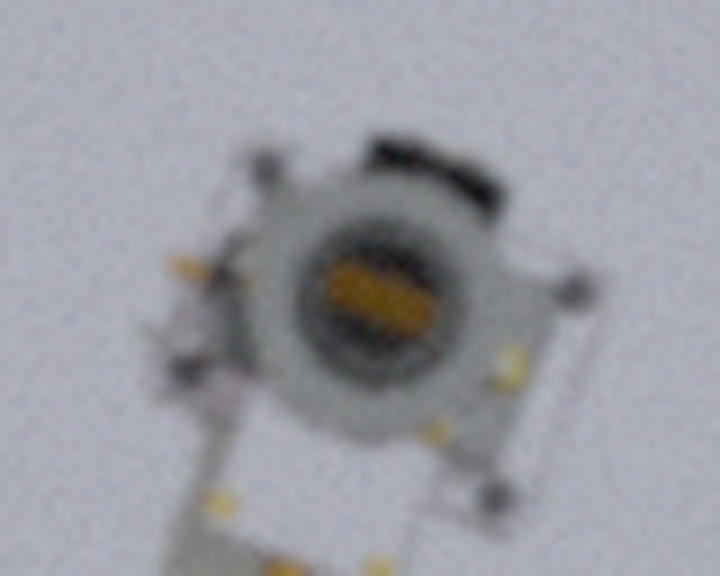

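View pics/carb_scene.png

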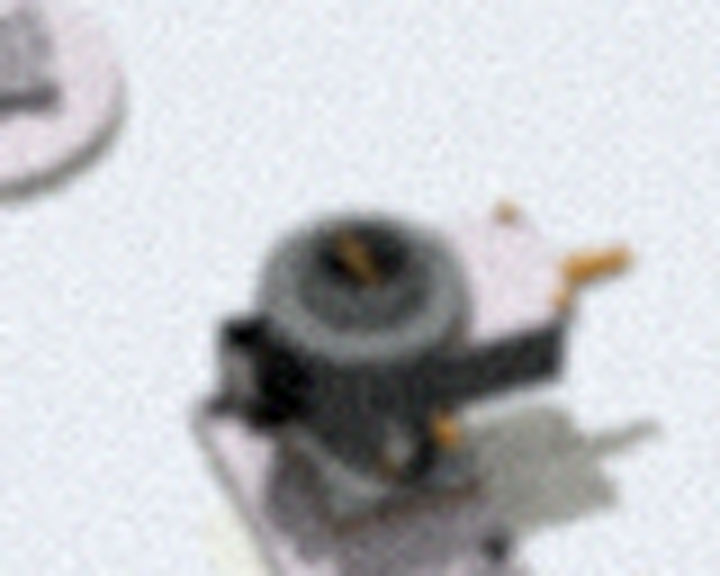

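View pics/lid.png

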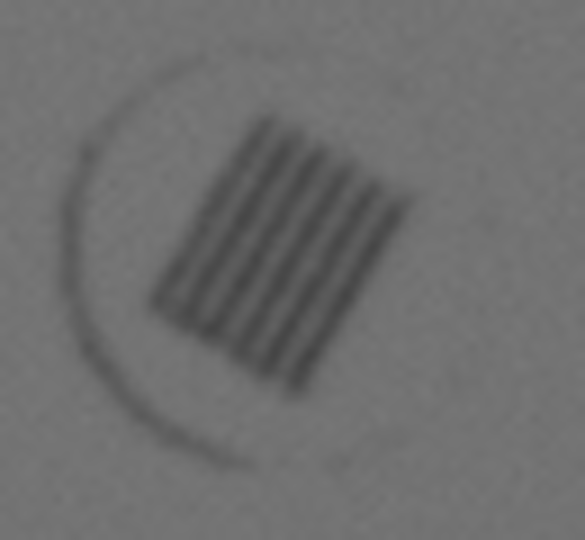

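Run:
```python
from h import *
from scipy.optimize import least_squares
F={n:dict(np.load(n+"0.npz")) for n in("scene","top")}
print(ray(F["top"],322.5,240.1,.112).round(4),ray(F["scene"],342,181.3,.112).round(4),ray(F["top"],322.8,239.9,.125).round(4))
# depth-based fit: bevel points distance to profile
for n in F:
    f=F[n];P,u,v=cloud(f);s=(np.hypot(P[:,0]-.467,P[:,1])<.03)&(P[:,2]>.117)&(P[:,2]<.127);Q=P[s]
    def res(p):
        z=Q[:,2]-.112; r=np.hypot(Q[:,0]-p[0],Q[:,1]-p[1])*1000
        R=np.interp(z*1000,[0,6,13],[23,23,18.5]); return np.where(r<R-3,0,r-R)
    q=least_squares(res,[.467,0],loss="soft_l1",x_scale=.01,diff_step=1e-3); print(n,len(Q),q.x,q.cost)
    # overlay of candidates
    for i,c in enumerate([(.467,-.0015),(.468,.001)]):
        cr=f["color"][:,:,::-1]; uc,vc=map(int,proj(f,np.array([[.468,.003,.112]]))[0]); cr=cv2.resize(np.clip(cr[vc-22:vc+22,uc-30:uc+30]*1.5,0,255).astype(np.uint8),None,fx=9,fy=9,interpolation=cv2.INTER_CUBIC)
        for r,h,col in((36,112,(0,0,255)),(18.5,125,(0,255,0))):
            pp=(proj(f,surf([(r,h)],c))-[uc-30,vc-22]+.5)*9-.5
            cv2.polylines(cr,[pp.astype(int)],True,col,1)
        F[n][i]=cr
    cv2.imwrite(f"pics/ov_{n}.png",np.vstack([F[n][0],F[n][1]])[:, :])
cv2.imwrite("pics/ov.png",cv2.resize(np.vstack([np.hstack([F[n][0],F[n][1]]) for n in("scene","top")]),None,fx=.74,fy=.74))
```

```text
[0.4671 0.0005 0.112 ] [ 0.4655 -0.0005  0.112 ] [ 4.665e-01 -2.000e-04  1.250e-01]
scene 85 [0.467 0.   ] 48.0428937449799
top 150 [ 0.46633568 -0.00112677] 45.443406065171374
```

View pics/ov.png

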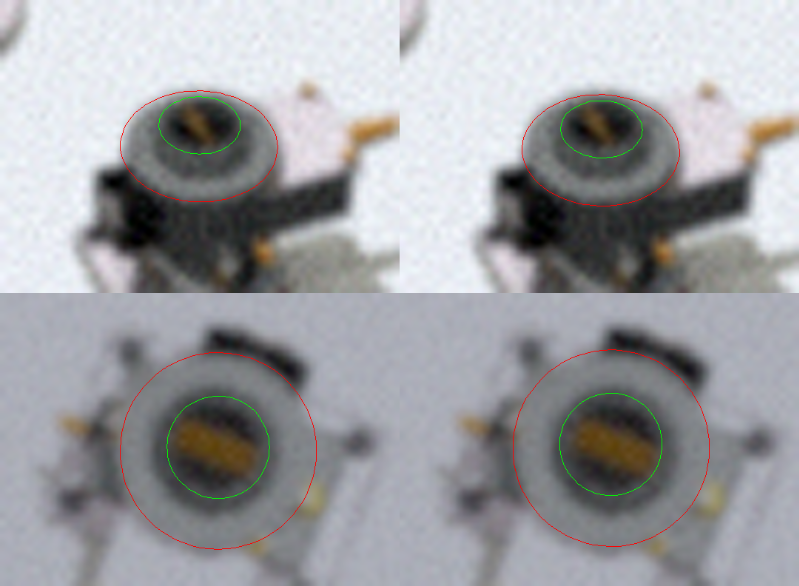

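```bash
cat >> h.py <<'E'
from scipy.spatial.transform import Rotation as R
def go(xyz,jaw=None):
    s=ctrl.sense(); q=s["ee_rot"]; Rc=R.from_quat([q[1],q[2],q[3],q[0]]); M=Rc.as_matrix()
    cur=np.degrees(np.arctan2(M[1,1],M[0,1]))
    if jaw is None: jaw=cur
    d=(jaw-cur+90)%180-90
    a=np.radians(cur+d); y=np.array([np.cos(a),np.sin(a),0]); z=np.array([0,0,-1.]); x=np.cross(y,z)
    rv=np.degrees((Rc.inv()*R.from_matrix(np.c_[x,y,z])).as_rotvec())
    sh=M.T@(np.array(xyz)-s["ee_pos"])
    j1=np.degrees(np.arctan2(xyz[1],xyz[0]))
    print("t",round(s["t"],2),"pos",s["ee_pos"].round(4),"jaw",cur.round(1),"open",s["opening"].round(4),"ft",s["ft_force"].round(1),"j6->",round(j1-cur-d,1))
    print("shift",sh.round(4),"turn",rv.round(2),"rows",np.ceil(max(np.linalg.norm(sh)/.0417,np.linalg.norm(rv)/7.16)))
E
python3 - <<'E'
from h import *
go([.679,-.159,.2],45)
E
```

```text
Traceback (most recent call last):
  File "h.py", line 54, in go
    print("t",round(s["t"],2),"pos",s["ee_pos"].round(4),"jaw",cur.round(1),"open",s["opening"].round(4),"ft",s["ft_force"].round(1),"j6->",round(j1-cur-d,1))
                                                                                   ^^^^^^^^^^^^^^^^^^
AttributeError: 'float' object has no attribute 'round'
```

```bash
sed -i 's/s\["opening"\].round(4)/round(s["opening"],4)/' h.py
python3 - <<'E'
from h import *
go([.679,-.159,.2],45)
E
```

```text
t 1.5 pos [0.249  0.6274 0.1952] jaw 68.4 open 0.0927 ft [-0.6  0.1  0.4] j6-> -58.2
shift [-0.6898 -0.5723 -0.0048] turn [-0.   -0.   23.35] rows 22.0
```

>>> {"fn": "step_arm", "kwargs": {"commands": [1, -0.345, -0.286, -0.01, 0, 0, 12, 1, -0.345, -0.286, -0.01, 0, 0, 12, 1, -0.345, -0.286, -0.01, 0, 0, 12, 1, -0.345, -0.286, -0.01, 0, 0, 12, 1, -0.345, -0.286, -0.01, 0, 0, 12, 1, -0.345, -0.286, -0.01, 0, 0, 12, 1, -0.345, -0.286, -0.01, 0, 0, 12, 1, -0.345, -0.286, -0.01, 0, 0, 12, 1, -0.345, -0.286, -0.01, 0, 0, 12, 1, -0.345, -0.286, -0.01, 0, 0, 12, 1, -0.69, -0.572, -0.005, 0, 0, 23.3, 1, -0.69, -0.572, -0.005, 0, 0, 23.3, 1, -0.69, -0.572, -0.005, 0, 0, 23.3, 1, -0.69, -0.572, -0.005, 0, 0, 23.3, 1, -0.69, -0.572, -0.005, 0, 0, 23.3, 1, -0.69, -0.572, -0.005, 0, 0, 23.3, 1, -0.69, -0.572, -0.005, 0, 0, 23.3, 1, -0.69, -0.572, -0.005, 0, 0, 23.3, 1, -0.69, -0.572, -0.005, 0, 0, 23.3, 1, -0.69, -0.572, -0.005, 0, 0, 23.3], "force": 25}}

```text
t: 3.17
ee_pos: [0.6497, -0.1056, 0.2009]
ee_rot: [0.0, 0.382, 0.924, 0.0]
ft_force: [0.7, 0.7, -0.0]
opening: 0.0932
```

Run:
```python
from h import *
go([.679,-.159,.2],45)
```

```text
t 3.17 pos [ 0.6497 -0.1056  0.2009] jaw 45.0 open 0.0932 ft [ 0.7  0.7 -0. ] j6-> -58.2
shift [-0.0584 -0.0171  0.0009] turn [0.02 0.02 0.04] rows 2.0
```

Move above the riser, then descend.

>>> {"fn": "step_arm", "kwargs": {"commands": [1, -0.0584, -0.0171, 0, 0, 0, 0, 1, -0.0584, -0.0171, 0, 0, 0, 0, 1, -0.0584, -0.0171, 0.05, 0, 0, 0, 1, -0.0584, -0.0171, 0.09, 0, 0, 0, 1, -0.0584, -0.0171, 0.13, 0, 0, 0, 1, -0.0584, -0.0171, 0.16, 0, 0, 0, 1, -0.0584, -0.0171, 0.18, 0, 0, 0, 1, -0.0584, -0.0171, 0.19, 0, 0, 0, 1, -0.0584, -0.0171, 0.196, 0, 0, 0, 1, -0.0584, -0.0171, 0.196, 0, 0, 0, 0.3, -0.0584, -0.0171, 0.196, 0, 0, 0, 0.3, -0.0584, -0.0171, 0.196, 0, 0, 0, 0.3, -0.0584, -0.0171, 0.196, 0, 0, 0, 0.3, -0.0584, -0.0171, 0.196, 0, 0, 0, 0.3, -0.0584, -0.0171, 0.196, 0, 0, 0, 0.3, -0.0584, -0.0171, 0.196, 0, 0, 0], "force": 25}}

```text
t: 4.5
ee_pos: [0.6791, -0.1591, 0.0053]
ee_rot: [0.0, 0.382, 0.924, 0.0]
ft_force: [0.1, 0.0, 0.2]
opening: 0.0577
```

Run:
```python
from h import *
go([.679,-.159,.2])
```

```text
t 4.5 pos [ 0.6791 -0.1591  0.0053] jaw 45.0 open 0.0577 ft [0.1 0.  0.2] j6-> -58.2
shift [ 0.      0.     -0.1947] turn [ 0.02  0.04 -0.  ] rows 5.0
```

Opening 57.7 mm where I expected 62, so I check it.

```bash
python3 - <<'E'
from h import *
go([.679,-.159,.2])
for n in("scene","top"):
    f=ctrl.grab_frame(n); u,v=map(int,proj(f,np.array([[.679,-.159,.03]]))[0]); cr=f["color"][v-40:v+40,u-45:u+45,::-1]
    cv2.imwrite(f"pics/g1{n}.png",cv2.resize(np.clip(cr*1.6,0,255).astype(np.uint8),None,fx=6,fy=6,interpolation=cv2.INTER_CUBIC))
cv2.imwrite("pics/g1.png",np.vstack([cv2.imread(f"pics/g1{n}.png") for n in("scene","top")])[::1][:960])
E
python3 -c "
import cv2;a=cv2.imread('pics/g1scene.png');b=cv2.imread('pics/g1top.png');import numpy as np;c=cv2.resize(np.hstack([a,b]),(798,355));cv2.imwrite('pics/g1b.png',c)"
```

```text
t 4.5 pos [ 0.6791 -0.1591  0.0053] jaw 45.0 open 0.0577 ft [0.1 0.  0.2] j6-> -58.2
shift [ 0.      0.     -0.1947] turn [ 0.02  0.04 -0.  ] rows 5.0
```

View pics/g1b.png

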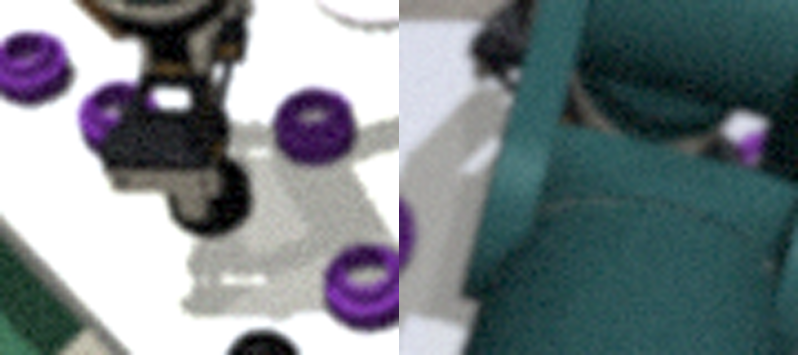

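Run:
```python
from h import *
f=ctrl.grab_frame("scene")
h=proj(f,surf(PROF["riser_center"],(.679,-.159)))
hp=cv2.convexHull(h.astype(np.float32))[:,0]
a,b=(hp.min(0)-22).astype(int)
im=cv2.resize(np.clip(f["color"][b:b+66,a:a+70,::-1]*1.8,0,255).astype(np.uint8),None,fx=9,fy=9,interpolation=cv2.INTER_CUBIC)
cv2.polylines(im,[(((hp-[a,b])+.5)*9-.5).astype(int)],True,(0,255,0),1)
h=proj(f,surf([(31,24)],(.679,-.159)))
cv2.polylines(im,[(((h-[a,b])+.5)*9-.5).astype(int)],True,(0,255,0),1)
h=proj(f,surf([(19.5,36)],(.679,-.159)))
cv2.polylines(im,[(((h-[a,b])+.5)*9-.5).astype(int)],True,(0,255,255),1)
cv2.imwrite("pics/g2.png",im)
```

```text
(no output)
```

View pics/g2.png

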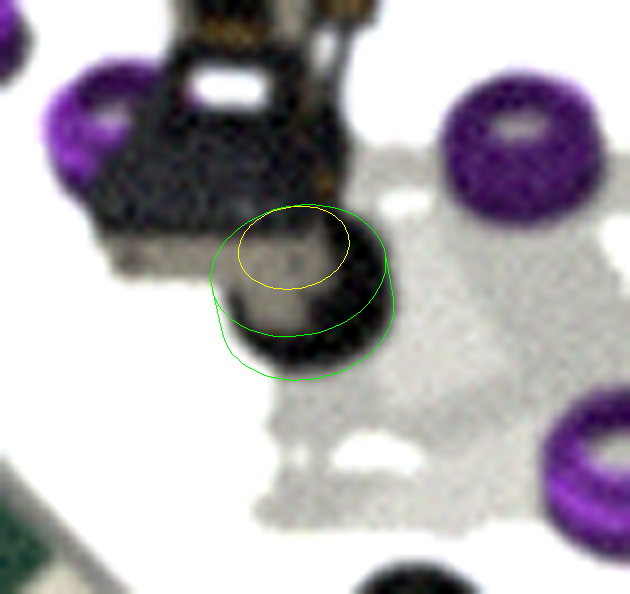

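The riser sits where measured and is centred between the pads, so I lift it.

>>> {"fn": "step_arm", "kwargs": {"commands": [0.3, 0, 0, -0.01, 0, 0, 0, 0.3, 0, 0, -0.03, 0, 0, 0, 0.3, 0, 0, -0.06, 0, 0, 0, 0.3, 0, 0, -0.1, 0, 0, 0, 0.3, 0, 0, -0.14, 0, 0, 0, 0.3, 0, 0, -0.17, 0, 0, 0, 0.3, 0, 0, -0.19, 0, 0, 0, 0.3, 0, 0, -0.195, 0, 0, 0, 0.3, 0, 0, -0.195, 0, 0, 0]}}

```text
t: 5.4
ee_pos: [0.6793, -0.1591, 0.2016]
ee_rot: [0.001, 0.382, 0.924, 0.0]
ft_force: [0.4, 0.4, -3.1]
opening: 0.0429
```

Run:
```python
from h import *
go([.4665,-.0003,.19],45)
f=ctrl.grab_frame("scene")
p=ctrl.sense()["ee_pos"]
h=proj(f,surf(PROF["riser_center"],p[:2],p[2]-.005))
hp=cv2.convexHull(h.astype(np.float32))[:,0]
a,b=(hp.min(0)-22).astype(int)
im=cv2.resize(np.clip(f["color"][b:b+66,a:a+70,::-1]*1.8,0,255).astype(np.uint8),None,fx=9,fy=9,interpolation=cv2.INTER_CUBIC)
cv2.polylines(im,[(((hp-[a,b])+.5)*9-.5).astype(int)],True,(0,255,0),1)
cv2.imwrite("pics/g3.png",im)
```

```text
t 5.4 pos [ 0.6793 -0.1591  0.2016] jaw 45.0 open 0.0429 ft [ 0.4  0.4 -3.1] j6-> -45.0
shift [ 0.2628 -0.038   0.011 ] turn [0.07 0.13 0.04] rows 7.0
```

View pics/g3.png

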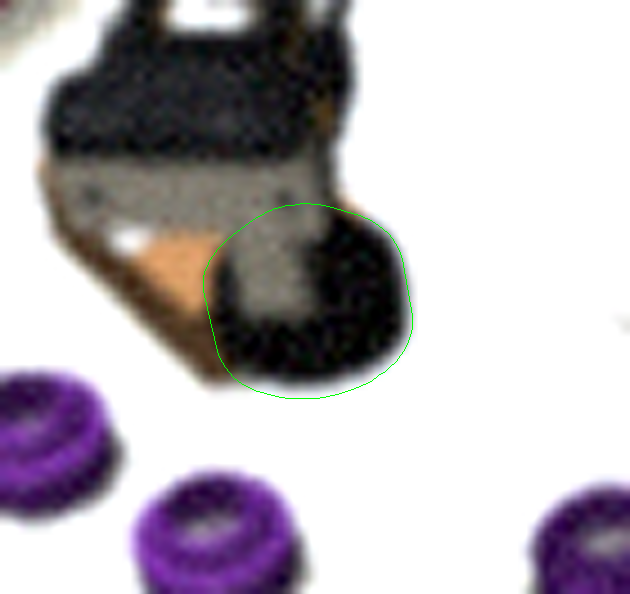

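Run:
```python
from h import *
go([.4665,-.0003,.19],45)
f=ctrl.grab_frame("scene");P,u,v=cloud(f); p=ctrl.sense()["ee_pos"]
k=(np.hypot(P[:,0]-p[0],P[:,1]-p[1])<.1)&(P[:,2]<.26)&(P[:,2]>.15)
col=f["color"][v[k],u[k]]; Q=P[k]
M=np.c_[(Q-p)*1000]; c,s=np.cos(np.pi/4),np.sin(np.pi/4)
yj=M[:,0]*c+M[:,1]*s; xj=-M[:,0]*s+M[:,1]*c
dark=col.max(1)<35
g=(~dark)
for z in range(-10,45,5):
    a=(M[:,2]>=z)&(M[:,2]<z+5)
    for nm,m in(("dark",a&dark),("grey",a&g)):
        if m.sum(): print(z,nm,m.sum(),"y",np.percentile(yj[m],[0,50,100]).round(),"x",np.percentile(xj[m],[0,50,100]).round())
# zoomed picture
a,b=proj(f,p[None])[0].astype(int)-[30,30]
cv2.imwrite("pics/g4.png",cv2.resize(np.clip(f["color"][b:b+60,a:a+60,::-1]*3.,0,255).astype(np.uint8),None,fx=10,fy=10,interpolation=cv2.INTER_CUBIC))
go(p)
```

```text
t 5.45 pos [ 0.6788 -0.159   0.1994] jaw 45.0 open 0.0428 ft [-0.8  0.6 -1.9] j6-> -45.0
shift [ 0.2623 -0.0377  0.0094] turn [0.   0.   0.04] rows 7.0
-5 dark 3 y [-27. -26. -25.] x [-6. -3. -1.]
-5 grey 16 y [ 8. 27. 32.] x [-20.  10.  31.]
0 dark 16 y [-29.  14.  32.] x [-27.  -0.  23.]
0 grey 17 y [ 4. 28. 33.] x [-17.  12.  32.]
5 dark 27 y [10. 27. 32.] x [-22.  11.  30.]
5 grey 3 y [ 2.  4. 13.] x [31. 32. 32.]
10 dark 31 y [-20.  26.  33.] x [-25.   8.  31.]
10 grey 3 y [-9. -0.  5.] x [31. 32. 33.]
15 dark 60 y [-20.  20.  33.] x [-25.  10.  31.]
15 grey 9 y [-25.  -6.   2.] x [-27.  20.  33.]
20 dark 47 y [-18.  17.  30.] x [-26.  14.  32.]
20 grey 11 y [-29. -10.  22.] x [-27.  19.  31.]
25 dark 16 y [-12.  12.  24.] x [ 9. 18. 24.]
25 grey 2 y [-29. -10.  10.] x [-18.  -4.  10.]
30 dark 20 y [-18.   6.  34.] x [ 6. 17. 23.]
30 grey 15 y [-34. -14.  36.] x [-6.  8. 16.]
35 dark 1 y [26. 26. 26.] x [9. 9. 9.]
35 grey 11 y [-25.  35.  38.] x [-8.  5. 10.]
40 dark 2 y [-23.  -0.  23.] x [7. 8. 9.]
40 grey 11 y [-28.  37.  38.] x [-7.  4.  9.]
t 5.5 pos [ 0.6785 -0.1589  0.1982] jaw 45.0 open 0.0427 ft [ 0.6 -0.1 -3.1] j6-> -58.2
shift [0. 0. 0.] turn [-0.05 -0.08 -0.  ] rows 1.0
```

View pics/g4.png

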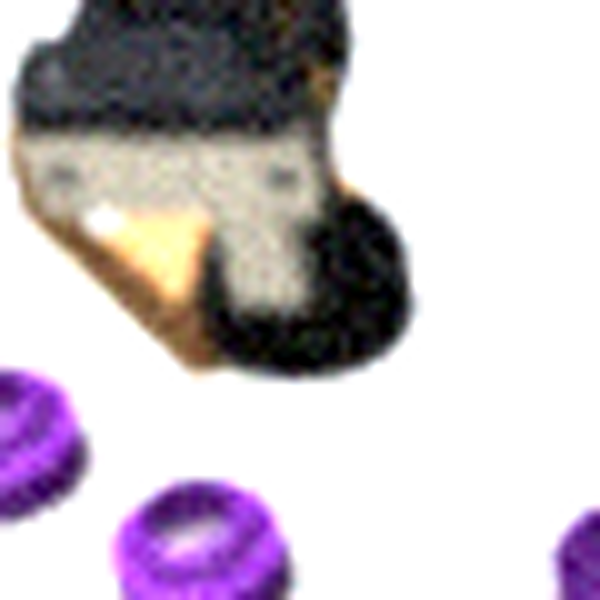

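Run:
```python
from h import *
f=ctrl.grab_frame("scene"); s=ctrl.sense();p=s["ee_pos"];print(p,s["opening"],s["ft_force"])
a,b=proj(f,p[None])[0].astype(int)-[30,30]
c=np.cos(np.pi/4)
for row in range(14,38,1):
    o=[]
    for col in (24,27,33,36):
        z=f["range_z"][b+row,a+col]
        if z==0: o.append("none"); continue
        q=(deproj(f,a+col,b+row)-p)*1000; o.append(f"y{(q[0]+q[1])*c:.0f} x{(q[1]-q[0])*c:.0f} z{q[2]:.0f}")
    print(row,o)
```

```text
[ 0.67829977 -0.15890691  0.19760991] 0.04231098319822597 [-0.36757048  0.19633867 -2.93558136]
14 ['y95 x23 z142', 'y93 x30 z141', 'y-21 x10 z44', 'y-299 x-62 z-195']
15 ['y91 x21 z135', 'y95 x30 z139', 'y-21 x9 z39', 'y-299 x-62 z-199']
16 ['y92 x21 z133', 'y93 x29 z134', 'y-21 x9 z36', 'y-294 x-62 z-201']
17 ['y87 x19 z126', 'y87 x26 z126', 'y-25 x7 z29', 'y-283 x-59 z-196']
18 ['y85 x18 z121', 'y87 x26 z123', 'y-20 x8 z29', 'y-228 x-44 z-153']
19 ['y88 x18 z120', 'y86 x25 z119', 'y-15 x9 z30', 'y-222 x-43 z-152']
20 ['y85 x17 z115', 'y88 x25 z117', 'y-16 x8 z25', 'y-18 x16 z24']
21 ['y84 x15 z110', 'y86 x24 z112', 'y-18 x7 z20', 'y-4 x20 z33']
22 ['y88 x16 z110', 'y86 x23 z109', 'y-18 x7 z17', 'y-2 x20 z31']
23 ['y38 x-1 z62', 'y37 x7 z62', 'y-15 x7 z15', 'y4 x21 z32']
24 ['y36 x-3 z57', 'y39 x7 z60', 'y-24 x3 z3', 'y7 x21 z31']
25 ['y37 x-3 z54', 'y37 x5 z54', 'y-27 x2 z-3', 'y8 x21 z28']
26 ['y39 x-3 z52', 'y36 x5 z50', 'y15 x14 z31', 'y8 x21 z25']
27 ['y37 x-4 z47', 'y36 x4 z46', 'y17 x14 z29', 'y10 x21 z23']
28 ['y40 x-3 z46', 'y38 x4 z44', 'y16 x14 z25', 'y13 x21 z22']
29 ['y37 x-5 z40', 'y36 x3 z39', 'y17 x13 z22', 'y15 x21 z20']
30 ['y35 x-7 z34', 'y35 x2 z34', 'y20 x14 z20', 'y17 x21 z18']
31 ['y23 x-11 z19', 'y26 x-2 z22', 'y23 x14 z20', 'y20 x22 z17']
32 ['y25 x-11 z17', 'y28 x-2 z20', 'y28 x15 z20', 'y23 x22 z16']
33 ['y28 x-11 z16', 'y30 x-2 z18', 'y28 x15 z17', 'y24 x22 z13']
34 ['y28 x-12 z12', 'y29 x-3 z14', 'y28 x14 z13', 'y27 x22 z12']
35 ['y25 x-13 z6', 'y29 x-3 z10', 'y28 x13 z9', 'y25 x21 z7']
36 ['y27 x-13 z3', 'y30 x-4 z6', 'y27 x12 z4', 'y23 x20 z1']
37 ['y28 x-14 z1', 'y30 x-4 z3', 'y29 x13 z3', 'y26 x20 z-1']
```

Run:
```python
from h import *
f=dict(np.load("scene0.npz")); P,u,v=cloud(f)
p=np.array([.249,.627,.195])
k=(np.hypot(P[:,0]-p[0],P[:,1]-p[1])<.1)&(P[:,2]>.1)&(P[:,2]<.4)
print(k.sum()); M=(P[k]-p)*1000
t=np.radians(68.4);y=M[:,0]*np.cos(t)+M[:,1]*np.sin(t);x=M[:,0]*np.sin(t)-M[:,1]*np.cos(t)
for z in range(-30,140,10):
    a=(M[:,2]>=z)&(M[:,2]<z+10)
    if a.sum(): print(z,a.sum(),"y",y[a].min().round(),y[a].max().round(),"x",x[a].min().round(),x[a].max().round())
print(u[k].min(),u[k].max(),v[k].min(),v[k].max())
cv2.imwrite("pics/s0.png",cv2.resize(np.clip(f["color"][160:290,540:640,::-1]*1.5,0,255).astype(np.uint8),None,fx=4.5,fy=4.5,interpolation=cv2.INTER_CUBIC))
```

```text
2212
20 24 y -53.0 55.0 x -10.0 10.0
30 65 y -61.0 62.0 x -6.0 11.0
40 73 y -60.0 63.0 x -9.0 10.0
50 71 y -61.0 63.0 x -5.0 11.0
60 74 y -62.0 62.0 x -8.0 11.0
70 56 y -62.0 57.0 x -8.0 11.0
80 52 y -63.0 50.0 x -11.0 12.0
90 19 y -55.0 -47.0 x -10.0 11.0
100 11 y -50.0 -47.0 x -10.0 10.0
110 86 y -85.0 50.0 x -2.0 38.0
120 280 y -85.0 40.0 x -14.0 38.0
130 249 y -90.0 7.0 x -30.0 38.0
585 639 175 265
```

View pics/s0.png

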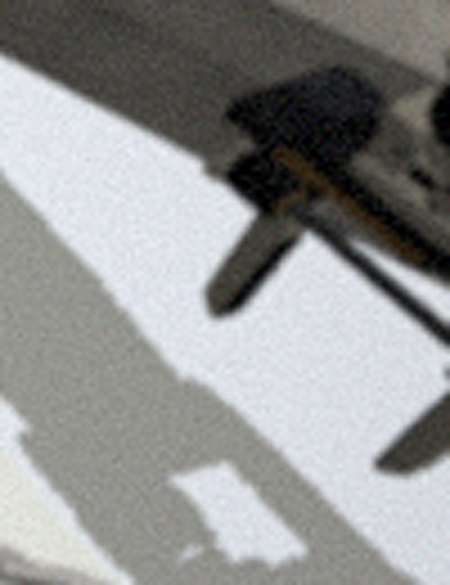

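Important finding: the camera cloud puts the real fingertips about 26–28 mm above the reported TCP. This shows in the start picture too: body at +110 where 84 is expected, and tips at about +26. So I only hold the riser by its spigot. I set it back down and regrip lower.

>>> {"fn": "step_arm", "kwargs": {"commands": [0.3, 0, 0, 0.03, 0, 0, 0, 0.3, 0, 0, 0.06, 0, 0, 0, 0.3, 0, 0, 0.09, 0, 0, 0, 0.3, 0, 0, 0.12, 0, 0, 0, 0.3, 0, 0, 0.145, 0, 0, 0, 0.3, 0, 0, 0.165, 0, 0, 0, 0.3, 0, 0, 0.178, 0, 0, 0, 0.3, 0, 0, 0.183, 0, 0, 0, 0.3, 0, 0, 0.183, 0, 0, 0, 0.3, 0, 0, 0.183, 0, 0, 0]}}

```text
t: 6.38
ee_pos: [0.6781, -0.1588, 0.0152]
ee_rot: [-0.001, 0.382, 0.924, -0.0]
ft_force: [1.2, -0.7, -1.5]
opening: 0.0434
```

```bash
cat >> h.py <<'E'
def relcloud(n,jaw,zmax=.07,rad=.1):
    f=ctrl.grab_frame(n);P,u,v=cloud(f);p=ctrl.sense()["ee_pos"]
    k=(np.hypot(P[:,0]-p[0],P[:,1]-p[1])<rad)
    return f,P[k],u[k],v[k],p
E
python3 - <<'E'
from h import *
go([.679,-.159,.2],45)
f,P,u,v,p=relcloud("scene",45)
col=f["color"][v,u]
dark=(col.max(1)<40)&(P[:,2]<.06)&(np.hypot(P[:,0]-p[0],P[:,1]-p[1])<.04)
print("dark z",np.percentile(P[dark][:,2],[1,5,25,50,75,95,99]).round(4))
a,b=proj(f,p[None])[0].astype(int)-[30,40]
cv2.imwrite("pics/g5.png",cv2.resize(np.clip(f["color"][b:b+60,a:a+60,::-1]*2.,0,255).astype(np.uint8),None,fx=9,fy=9,interpolation=cv2.INTER_CUBIC))
E
```

```text
t 6.38 pos [ 0.6781 -0.1588  0.0152] jaw 45.0 open 0.0434 ft [ 1.2 -0.7 -1.5] j6-> -58.2
shift [-0.0004  0.0003 -0.1848] turn [-0.06 -0.1   0.04] rows 5.0
dark z [-0.741  -0.7202 -0.642  -0.5455  0.0217  0.0407  0.0464]
```

View pics/g5.png

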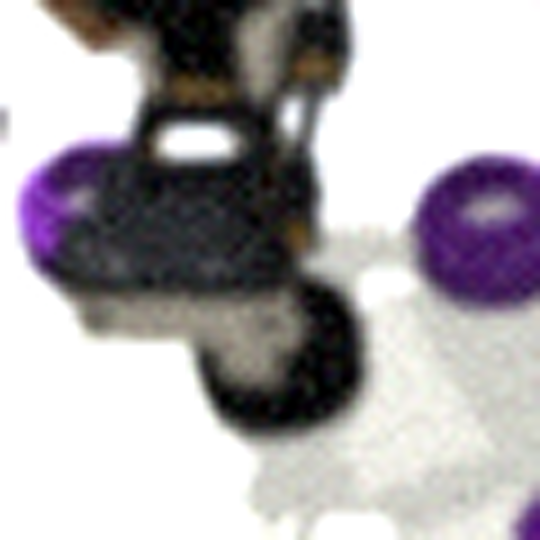

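>>> {"fn": "step_arm", "kwargs": {"commands": [0.3, 0, 0, 0.004, 0, 0, 0, 0.3, 0, 0, 0.007, 0, 0, 0, 0.3, 0, 0, 0.009, 0, 0, 0, 0.3, 0, 0, 0.009, 0, 0, 0]}}

```text
t: 6.77
ee_pos: [0.6783, -0.1589, 0.0066]
ee_rot: [-0.001, 0.382, 0.924, -0.0]
ft_force: [0.0, 0.1, -1.5]
opening: 0.0431
```

>>> {"fn": "step_arm", "kwargs": {"commands": [0.3, 0, 0, 0.002, 0, 0, 0, 0.3, 0, 0, 0.002, 0, 0, 0]}}

```text
t: 6.93
ee_pos: [0.6786, -0.159, 0.0052]
ee_rot: [-0.0, 0.382, 0.924, -0.0]
ft_force: [-2.2, -0.6, 3.0]
opening: 0.0429
```

>>> {"fn": "step_arm", "kwargs": {"commands": [1, 0, 0, 0, 0, 0, 0, 1, 0, 0, 0, 0, 0, 0, 1, 0, 0, 0, 0, 0, 0, 1, 0, 0, 0, 0, 0, 0, 1, 0, 0, 0, 0, 0, 0, 1, 0, 0, 0, 0, 0, 0, 1, 0, 0, 0, 0, 0, 0, 1, 0, 0, 0, 0, 0, 0, 1, 0, 0, 0.008, 0, 0, 0, 1, 0, 0, 0.014, 0, 0, 0, 1, 0, 0, 0.018, 0, 0, 0, 1, 0, 0, 0.02, 0, 0, 0, 1, 0, 0, 0.02, 0, 0, 0]}}

```text
t: 8.02
ee_pos: [0.6781, -0.1588, -0.0158]
ee_rot: [-0.001, 0.382, 0.924, -0.0]
ft_force: [-0.1, 0.2, 0.4]
opening: 0.093
```

Run:
```python
from h import *
go([.679,-.159,.2],45)
f,P,u,v,p=relcloud("scene",45)
a,b=proj(f,p[None])[0].astype(int)-[35,45]
xy=(.679,-.159)
im=cv2.resize(np.clip(f["color"][b:b+65,a:a+70,::-1]*2.,0,255).astype(np.uint8),None,fx=9,fy=9,interpolation=cv2.INTER_CUBIC)
for r,h in((31,0),(31,24),(19.5,36)):
    hp=proj(f,surf([(r,h)],xy)); cv2.polylines(im,[(((hp-[a,b])+.5)*9-.5).astype(int)],True,(0,255,0),1)
# expected tips: at actual z .0115, .0, y=+46.5
for z in (.0,.012):
  t=np.pi/4
  q=np.array([[p[0]+np.cos(t)*y-np.sin(t)*x,p[1]+np.sin(t)*y+np.cos(t)*x,z] for y in(.0465,.056) for x in(-.0075,.0075)])
  for w in ((proj(f,q)-[a,b])+.5)*9-.5: cv2.circle(im,tuple(int(i) for i in w),4,(0,0,255) if z else (255,0,0),-1)
cv2.imwrite("pics/g6.png",im)
k=(P[:,2]<.2); M=(P[k]-p)*1000; y=(M[:,0]+M[:,1])*.7071; x=(M[:,1]-M[:,0])*.7071
fin=(abs(x)<14)&(abs(y)>40)&(abs(y)<70)
for z in range(-30,130,5):
    s=fin&(M[:,2]>=z)&(M[:,2]<z+5)
    if s.sum(): print(z,s.sum(),np.percentile(y[s],[0,50,100]).round(),np.percentile(x[s],[0,50,100]).round())
```

```text
t 8.02 pos [ 0.6781 -0.1588 -0.0158] jaw 45.0 open 0.093 ft [-0.1  0.2  0.4] j6-> -58.2
shift [-0.0004  0.0003 -0.2158] turn [-0.06 -0.09  0.04] rows 6.0
10 28 [-65.  57.  68.] [-12.   4.  14.]
15 35 [-69.  56.  70.] [-14.   2.  14.]
20 2 [-52.  -0.  51.] [10. 10. 10.]
25 6 [-55. -48.  52.] [-5.  4. 10.]
30 6 [-55. -45.  57.] [-7.  9. 11.]
35 8 [-47.  61.  63.] [-2.  5. 10.]
40 9 [-48.  60.  64.] [-8.  1. 10.]
45 9 [-50.  60.  62.] [-4.  2. 10.]
50 7 [-46.  62.  63.] [-6.  5. 11.]
55 8 [-47.  62.  64.] [-6.  3. 10.]
60 9 [-48.  63.  64.] [-8.  4. 11.]
65 10 [-54.  60.  65.] [-3.  7. 10.]
70 7 [-54.  62.  65.] [-3.  2.  9.]
75 10 [-57.  62.  67.] [-6.  7. 10.]
80 1 [-56. -56. -56.] [11. 11. 11.]
85 2 [-61. -60. -59.] [10. 10. 11.]
```

View pics/g6.png

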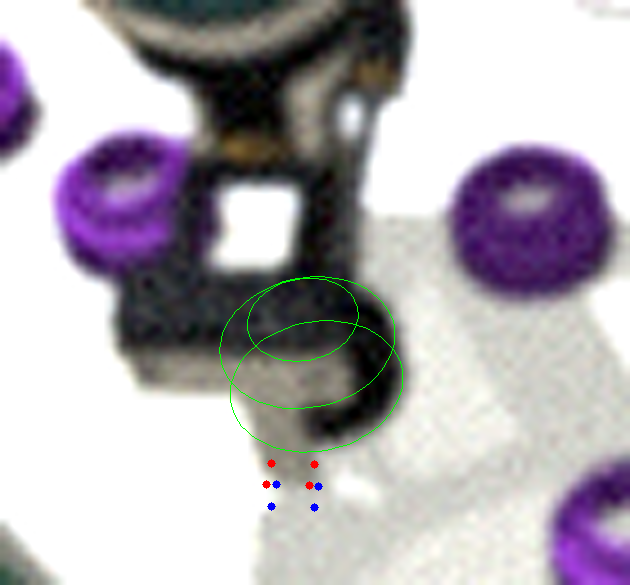

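Real tip ≈ reported + 27 mm, confirmed. I go down 7 mm more and grip the body.

>>> {"fn": "step_arm", "kwargs": {"commands": [1, 0, 0, 0.004, 0, 0, 0, 1, 0, 0, 0.007, 0, 0, 0, 1, 0, 0, 0.007, 0, 0, 0, 0.3, 0, 0, 0.007, 0, 0, 0, 0.3, 0, 0, 0.007, 0, 0, 0, 0.3, 0, 0, 0.007, 0, 0, 0, 0.3, 0, 0, 0.007, 0, 0, 0, 0.3, 0, 0, 0.007, 0, 0, 0, 0.3, 0, 0, 0.007, 0, 0, 0, 0.3, 0, 0, 0.007, 0, 0, 0, 0.3, 0, 0, 0.007, 0, 0, 0, 0.3, 0, 0, 0.007, 0, 0, 0, 0.3, 0, 0, 0.007, 0, 0, 0, 0.3, 0, 0, 0.007, 0, 0, 0], "force": 40}}

```text
t: 9.23
ee_pos: [0.6784, -0.1589, -0.0222]
ee_rot: [-0.001, 0.382, 0.924, -0.0]
ft_force: [0.2, 0.9, 2.2]
opening: 0.0624
```

Opening 62.4 mm, so the grip is on the body. Now I lift.

>>> {"fn": "step_arm", "kwargs": {"commands": [0.3, 0, 0, -0.01, 0, 0, 0, 0.3, 0, 0, -0.03, 0, 0, 0, 0.3, 0, 0, -0.06, 0, 0, 0, 0.3, 0, 0, -0.1, 0, 0, 0, 0.3, 0, 0, -0.14, 0, 0, 0, 0.3, 0, 0, -0.17, 0, 0, 0, 0.3, 0, 0, -0.19, 0, 0, 0, 0.3, 0, 0, -0.192, 0, 0, 0, 0.3, 0, 0, -0.192, 0, 0, 0, 0.3, 0, 0, -0.192, 0, 0, 0]}}

```text
t: 10.07
ee_pos: [0.6781, -0.1588, 0.1683]
ee_rot: [-0.001, 0.382, 0.924, -0.0]
ft_force: [0.1, 0.5, -2.5]
opening: 0.0621
```

Run:
```python
from h import *
go([.4665,-.0003,.17],45)
```

```text
t 10.07 pos [ 0.6781 -0.1588  0.1683] jaw 45.0 open 0.0621 ft [ 0.1  0.5 -2.5] j6-> -45.0
shift [ 0.2618 -0.0373 -0.001 ] turn [-0.09 -0.14  0.04] rows 7.0
```

>>> {"fn": "step_arm", "kwargs": {"commands": [0.3, 0.03, -0.004, -0.002, 0, 0, 0, 0.3, 0.065, -0.009, -0.002, 0, 0, 0, 0.3, 0.1, -0.014, -0.002, 0, 0, 0, 0.3, 0.135, -0.019, -0.002, 0, 0, 0, 0.3, 0.17, -0.024, -0.002, 0, 0, 0, 0.3, 0.205, -0.029, -0.002, 0, 0, 0, 0.3, 0.235, -0.033, -0.002, 0, 0, 0, 0.3, 0.255, -0.036, -0.002, 0, 0, 0, 0.3, 0.262, -0.037, -0.002, 0, 0, 0, 0.3, 0.262, -0.0373, -0.002, 0, 0, 0, 0.3, 0.262, -0.0373, -0.002, 0, 0, 0, 0.3, 0.262, -0.0373, -0.002, 0, 0, 0]}}

```text
t: 11.07
ee_pos: [0.4669, -0.0007, 0.1703]
ee_rot: [-0.002, 0.383, 0.924, -0.0]
ft_force: [-0.2, -0.7, -2.4]
opening: 0.0619
```

Run:
```python
from h import *
go([.4665,-.0003,.12],45)
for n in ("scene","top"):
    f,P,u,v,p=relcloud(n,45)
    M=P; dk=(f["color"][v,u].max(1)<45)
    a,b=proj(f,np.array([p[0],p[1],.16])[None])[0].astype(int)-[35,35]
    im=cv2.resize(np.clip(f["color"][b:b+70,a:a+70,::-1]*2.,0,255).astype(np.uint8),None,fx=8,fy=8,interpolation=cv2.INTER_CUBIC)
    for xy,z0,prof,c in (((.4665,-.0003),.112,[(36,0)],(0,255,255)),(p[:2],p[2]+.023,[(31,0)],(0,255,0)),(p[:2],p[2]+.023,[(31,24)],(0,255,0)),(p[:2],p[2]+.023,[(19.5,36)],(0,255,0))):
        hp=proj(f,surf(prof,xy,z0)); cv2.polylines(im,[(((hp-[a,b])+.5)*8-.5).astype(int)],True,c,1)
    cv2.imwrite(f"pics/h_{n}.png",im)
cv2.imwrite("pics/h1.png",cv2.resize(np.hstack([cv2.imread(f"pics/h_{n}.png") for n in("scene","top")]),(800,400)))
```

```text
t 11.07 pos [ 0.4669 -0.0007  0.1703] jaw 45.0 open 0.0619 ft [-0.2 -0.7 -2.4] j6-> -45.0
shift [0.0004 0.0001 0.0503] turn [-0.14 -0.18  0.01] rows 2.0
```

View pics/h1.png

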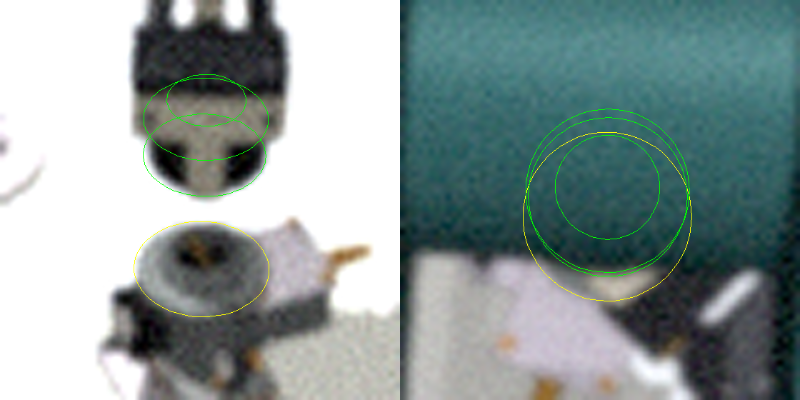

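>>> {"fn": "step_arm", "kwargs": {"commands": [0.3, 0, 0, 0.02, 0, 0, 0, 0.3, 0, 0, 0.04, 0, 0, 0, 0.3, 0, 0, 0.055, 0, 0, 0, 0.3, 0, 0, 0.062, 0, 0, 0, 0.3, 0, 0, 0.066, 0, 0, 0, 0.3, 0, 0, 0.069, 0, 0, 0, 0.3, 0, 0, 0.072, 0, 0, 0, 0.3, 0, 0, 0.075, 0, 0, 0, 0.3, 0, 0, 0.077, 0, 0, 0]}}

```text
t: 11.92
ee_pos: [0.4668, -0.0007, 0.0936]
ee_rot: [-0.002, 0.383, 0.924, -0.0]
ft_force: [0.5, -0.2, -2.0]
opening: 0.0619
```

>>> {"fn": "step_arm", "kwargs": {"commands": [0.3, 0, 0, 0.001, 0, 0, 0, 0.3, 0, 0, 0.002, 0, 0, 0]}}

```text
t: 12.08
ee_pos: [0.467, -0.0006, 0.0919]
ee_rot: [-0.001, 0.383, 0.924, -0.0]
ft_force: [-0.0, 0.0, -1.4]
opening: 0.0619
```

>>> {"fn": "step_arm", "kwargs": {"commands": [0.3, 0, 0, 0.0015, 0, 0, 0, 0.3, 0, 0, 0.0025, 0, 0, 0]}}

```text
t: 12.25
ee_pos: [0.4671, -0.0007, 0.0898]
ee_rot: [-0.001, 0.383, 0.924, -0.0]
ft_force: [-7.0, -0.7, 13.6]
opening: 0.0623
```

>>> {"fn": "step_arm", "kwargs": {"commands": [0.3, 0, 0, 0.001, 0, 0, 0, 0.3, 0, 0, 0.0015, 0, 0, 0]}}

```text
t: 12.42
ee_pos: [0.4672, -0.0007, 0.0897]
ee_rot: [-0.001, 0.383, 0.924, -0.0]
ft_force: [-12.3, 0.5, 19.5]
opening: 0.0622
```

>>> {"fn": "step_arm", "kwargs": {"commands": [0.9, 0, 0, 0, 0, 0, 0, 0.9, 0, 0, 0, 0, 0, 0, 0.9, 0, 0, 0, 0, 0, 0, 0.9, 0, 0, 0, 0, 0, 0, 0.9, 0, 0, 0, 0, 0, 0, 0.9, 0, 0, 0, 0, 0, 0, 0.9, 0, 0, -0.02, 0, 0, 0, 0.9, 0, 0, -0.06, 0, 0, 0, 0.9, 0, 0, -0.1, 0, 0, 0, 0.9, 0, 0, -0.12, 0, 0, 0, 0.9, 0, 0, -0.12, 0, 0, 0]}}

```text
t: 13.33
ee_pos: [0.4688, -0.0008, 0.2148]
ee_rot: [0.002, 0.383, 0.924, 0.001]
ft_force: [0.6, -1.0, 1.4]
opening: 0.0835
```

```bash
cat >> h.py <<'E'
def look(n,c,draw,out,half=35,gain=2.,zoom=8):
    f=ctrl.grab_frame(n); a,b=proj(f,np.array([c]))[0].astype(int)-half; a=max(a,0);b=max(b,0)
    im=cv2.resize(np.clip(f["color"][b:b+2*half,a:a+2*half,::-1]*gain,0,255).astype(np.uint8),None,fx=zoom,fy=zoom,interpolation=cv2.INTER_CUBIC)
    for xy,z0,prof,col in draw:
        for q in prof:
            hp=proj(f,surf([q],xy,z0)); cv2.polylines(im,[(((hp-[a,b])+.5)*zoom-.5).astype(int)],True,col,1)
    cv2.imwrite("pics/"+out,im); return f
E
python3 - <<'E'
from h import *
go([.680,.1755,.2],14)
f=look("scene",(.4665,0,.13),[((.4665,-.0003),.112,PROF["riser_center"],(0,255,0))],"r1.png")
for d in ctrl.masks_of(f,"riser_center"):
    if f["color"][d["mask"]].mean(0).ptp() if hasattr(np.ndarray,"ptp") else np.ptp(f["color"][d["mask"]].mean(0))<10:
        xy,A,A2=fit(f,d["mask"],PROF["riser_center"],.112); print(d["confidence"],d["centre"],xy,A,A2)
E
```

```text
t 13.33 pos [ 0.4688 -0.0008  0.2148] jaw 45.0 open 0.0835 ft [ 0.6 -1.   1.4] j6-> 0.5
shift [-0.0246  0.2739  0.0158] turn [ 0.23  0.12 31.  ] rows 7.0Traceback (most recent call last):
  File "<stdin>", line 5, in <module>
AttributeError: `ptp` was removed from the ndarray class in NumPy 2.0. Use np.ptp(arr, ...) instead.
```

View pics/r1.png

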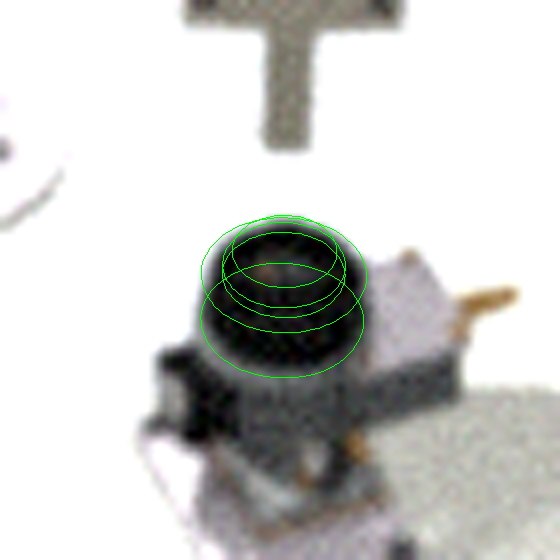

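The riser is seated, and its outline matches the model within a pixel. Next is the pan.

>>> {"fn": "step_arm", "kwargs": {"commands": [1, -0.0246, 0.2739, 0, 0, 0, 31, 1, -0.0246, 0.2739, 0, 0, 0, 31, 1, -0.0246, 0.2739, 0, 0, 0, 31, 1, -0.0246, 0.2739, 0, 0, 0, 31, 1, -0.0246, 0.2739, 0, 0, 0, 31, 1, -0.0246, 0.2739, 0, 0, 0, 31, 1, -0.0246, 0.2739, 0, 0, 0, 31, 1, -0.0246, 0.2739, 0, 0, 0, 31, 1, -0.0246, 0.2739, 0.02, 0, 0, 31, 1, -0.0246, 0.2739, 0.06, 0, 0, 31, 1, -0.0246, 0.2739, 0.1, 0, 0, 31, 1, -0.0246, 0.2739, 0.12, 0, 0, 31, 1, -0.0246, 0.2739, 0.12, 0, 0, 31]}}

```text
t: 14.52
ee_pos: [0.6753, 0.1747, 0.0823]
ee_rot: [-0.004, 0.616, 0.788, -0.004]
ft_force: [-0.1, 0.5, -0.4]
opening: 0.0933
```

Run:
```python
from h import *
p=ctrl.sense()["ee_pos"]
f=ctrl.grab_frame("top")
P,u,v=cloud(f)
# riser check in top view
for d in ctrl.masks_of(f,"riser_center"):
    m=d["mask"]; c=f["color"][m].mean(0)
    if np.ptp(c)<10: print("riser",d["confidence"],d["centre"],fit(f,m,PROF["riser_center"],.112))
go([.680,.1754,-.0125],14.4)
look("scene",(.68,.1754,.02),[((.68,.1754),0,PROF["pan_center"],(0,255,0)),(p[:2],p[2]+.027,[(46.5,0),(2,0)],(0,0,255))],"p1.png",half=45,zoom=7,gain=1.5)
```

```text
riser 0.61 [319.1, 244.6] (array([4.66998617e-01, 3.56496366e-05]), 563.5, 544.4895379838999)
t 14.62 pos [0.678  0.1753 0.0893] jaw 14.0 open 0.093 ft [-0.1 -0.   0.6] j6-> 0.1
shift [-0.0004  0.0022  0.1018] turn [-0.15 -0.04 -0.41] rows 3.0
```

View pics/p1.png

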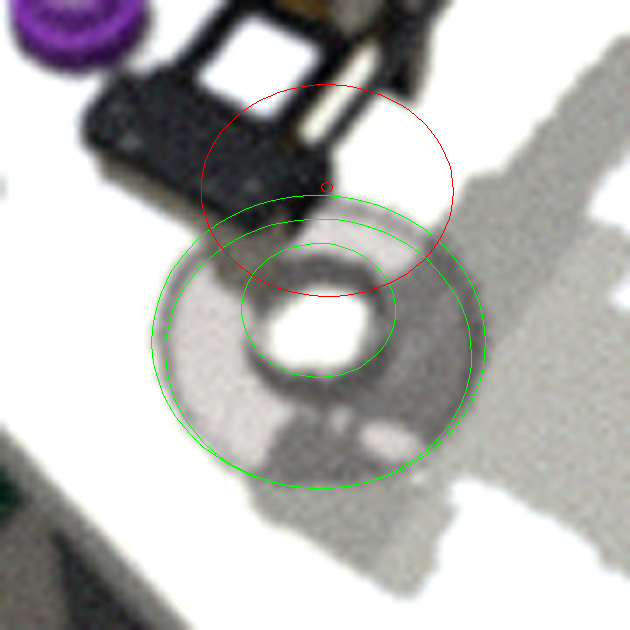

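>>> {"fn": "step_arm", "kwargs": {"commands": [1, -0.0002, 0.0022, 0.03, 0, 0, 0, 1, -0.0002, 0.0022, 0.06, 0, 0, 0, 1, -0.0002, 0.0022, 0.08, 0, 0, 0, 1, -0.0002, 0.0022, 0.09, 0, 0, 0, 1, -0.0002, 0.0022, 0.097, 0, 0, 0, 1, -0.0002, 0.0022, 0.102, 0, 0, 0, 1, -0.0002, 0.0022, 0.102, 0, 0, 0, 0.3, -0.0002, 0.0022, 0.102, 0, 0, 0, 0.3, -0.0002, 0.0022, 0.102, 0, 0, 0, 0.3, -0.0002, 0.0022, 0.102, 0, 0, 0, 0.3, -0.0002, 0.0022, 0.102, 0, 0, 0, 0.3, -0.0002, 0.0022, 0.102, 0, 0, 0, 0.3, -0.0002, 0.0022, 0.102, 0, 0, 0, 0.3, -0.0002, 0.0022, 0.102, 0, 0, 0, 0.3, -0.0002, 0.0022, 0.102, 0, 0, 0, 0.3, -0.0002, 0.0022, 0.102, 0, 0, 0], "force": 40}}

```text
t: 16.0
ee_pos: [0.681, 0.1759, -0.0107]
ee_rot: [-0.0, 0.616, 0.788, 0.0]
ft_force: [-2.7, -1.3, 4.6]
opening: 0.0586
```

>>> {"fn": "step_arm", "kwargs": {"commands": [0.3, 0, 0, 0, 0, 0, 0, 0.3, 0, 0, 0, 0, 0, 0, 0.3, 0, 0, 0, 0, 0, 0]}}

```text
t: 16.25
ee_pos: [0.6811, 0.1759, -0.0107]
ee_rot: [-0.0, 0.616, 0.788, 0.0]
ft_force: [-0.2, 0.3, 3.4]
opening: 0.0585
```

Run:
```python
from h import *
go([.680,.1754,.2])
p=ctrl.sense()["ee_pos"]
look("scene",(.68,.1754,.03),[((.68,.1754),0,PROF["pan_center"],(0,255,0)),(p[:2],p[2]+.027,[(30,0)],(0,0,255))],"p2.png",half=45,zoom=7,gain=1.5)
```

```text
t 16.25 pos [ 0.6811  0.1759 -0.0107] jaw 14.0 open 0.0585 ft [-0.2  0.3  3.4] j6-> 0.5
shift [-1.000e-04 -1.100e-03 -2.107e-01] turn [ 0.   -0.03  0.  ] rows 6.0
```

View pics/p2.png

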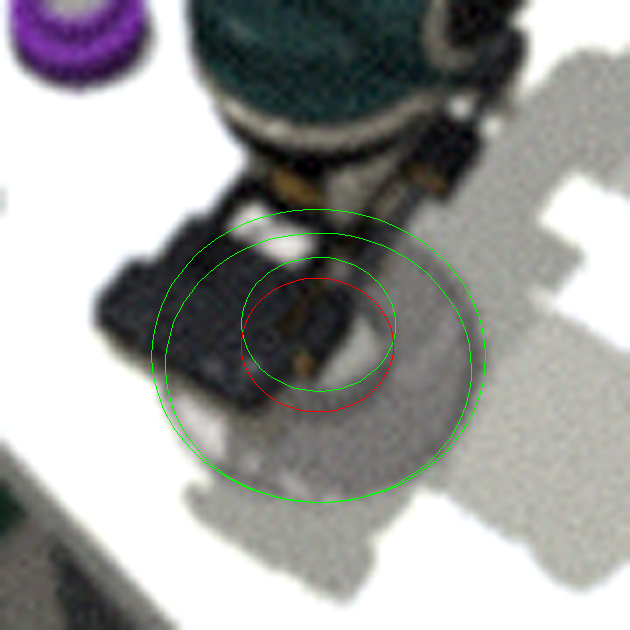

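>>> {"fn": "step_arm", "kwargs": {"commands": [0.3, 0, 0, -0.01, 0, 0, 0, 0.3, 0, 0, -0.03, 0, 0, 0, 0.3, 0, 0, -0.06, 0, 0, 0, 0.3, 0, 0, -0.1, 0, 0, 0, 0.3, 0, 0, -0.14, 0, 0, 0, 0.3, 0, 0, -0.17, 0, 0, 0, 0.3, 0, 0, -0.19, 0, 0, 0, 0.3, 0, 0, -0.205, 0, 0, 0, 0.3, 0, 0, -0.21, 0, 0, 0, 0.3, 0, 0, -0.21, 0, 0, 0]}}

```text
t: 17.13
ee_pos: [0.6813, 0.1758, 0.2001]
ee_rot: [0.0, 0.616, 0.788, 0.001]
ft_force: [-0.2, 0.1, -1.8]
opening: 0.0588
```

Run:
```python
from h import *
go([.467,0,.198],14)
p=ctrl.sense()["ee_pos"]
f=look("scene",(.68,.1754,.21),[(p[:2],p[2]+.0107,PROF["pan_center"],(0,255,0))],"p3.png",half=45,zoom=7,gain=1.5)
for d in ctrl.masks_of(f,"pan_center")[:2]: print(d["confidence"],d["centre"],fit(f,d["mask"],PROF["pan_center"],p[2]+.0107),p)
```

```text
t 17.13 pos [0.6813 0.1758 0.2001] jaw 14.0 open 0.0588 ft [-0.2  0.1 -1.8] j6-> -14.0
shift [-0.1188 -0.2505  0.0017] turn [ 0.07 -0.03 -0.  ] rows 7.0
0.96 [338.5, 240.0] (array([0.68564473, 0.18630684]), 1756.5, 2033.670970500214) [0.68130865 0.17583799 0.20011641]
```

View pics/p3.png

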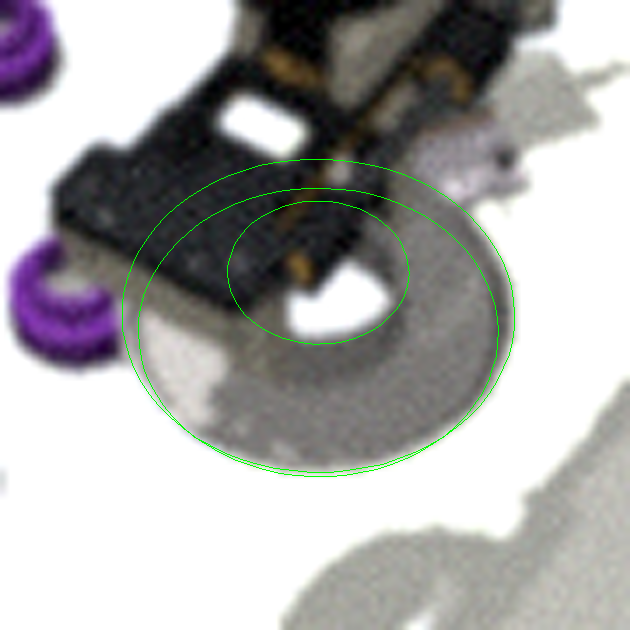

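>>> {"fn": "step_arm", "kwargs": {"commands": [0.3, -0.013, -0.028, 0, 0, 0, 0, 0.3, -0.03, -0.063, 0, 0, 0, 0, 0.3, -0.047, -0.099, 0, 0, 0, 0, 0.3, -0.064, -0.135, 0, 0, 0, 0, 0.3, -0.081, -0.171, 0, 0, 0, 0, 0.3, -0.098, -0.207, 0, 0, 0, 0, 0.3, -0.11, -0.232, 0, 0, 0, 0, 0.3, -0.117, -0.247, 0, 0, 0, 0, 0.3, -0.1188, -0.2505, 0, 0, 0, 0, 0.3, -0.1188, -0.2505, 0, 0, 0, 0, 0.3, -0.1188, -0.2505, 0, 0, 0, 0, 0.3, -0.1188, -0.2505, 0, 0, 0, 0]}}

```text
t: 18.23
ee_pos: [0.4669, 0.0004, 0.1973]
ee_rot: [-0.001, 0.615, 0.788, -0.001]
ft_force: [-0.2, -0.6, -1.7]
opening: 0.0588
```

Run:
```python
from h import *
go([.467,0,.1253],14)
p=ctrl.sense()["ee_pos"]
f=look("scene",(.467,0,.17),[(p[:2],p[2]+.0107,PROF["pan_center"],(0,255,0)),((.467,0),.112,PROF["riser_center"],(0,0,255))],"p4.png",half=42,zoom=7,gain=1.5)
```

```text
t 18.23 pos [4.669e-01 4.000e-04 1.973e-01] jaw 14.0 open 0.0588 ft [-0.2 -0.6 -1.7] j6-> -14.0
shift [-0.0005  0.0002  0.072 ] turn [-0.17 -0.06  0.03] rows 2.0
```

View pics/p4.png

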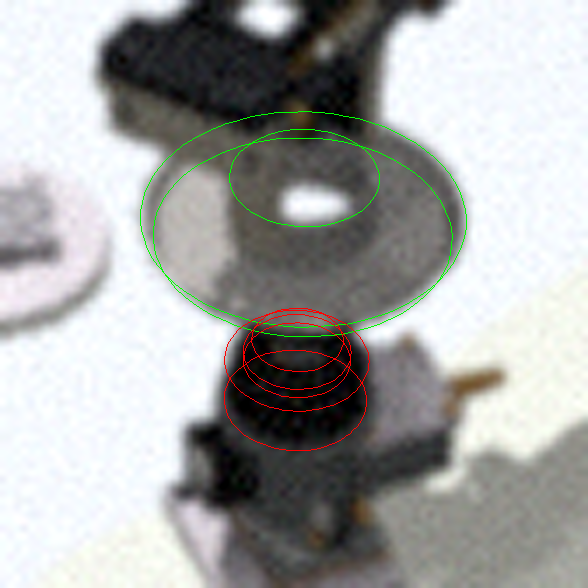

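>>> {"fn": "step_arm", "kwargs": {"commands": [0.3, -0.0004, 0, 0.02, 0, 0, 0, 0.3, -0.0004, 0, 0.038, 0, 0, 0, 0.3, -0.0004, 0, 0.05, 0, 0, 0, 0.3, -0.0004, 0, 0.056, 0, 0, 0, 0.3, -0.0004, 0, 0.059, 0, 0, 0, 0.3, -0.0004, 0, 0.062, 0, 0, 0, 0.3, -0.0004, 0, 0.065, 0, 0, 0, 0.3, -0.0004, 0, 0.067, 0, 0, 0, 0.3, -0.0004, 0, 0.068, 0, 0, 0]}}

```text
t: 19.03
ee_pos: [0.4669, 0.0001, 0.1295]
ee_rot: [-0.001, 0.615, 0.788, -0.001]
ft_force: [-0.6, -0.4, -0.7]
opening: 0.0589
```

>>> {"fn": "step_arm", "kwargs": {"commands": [0.3, 0, 0, 0.001, 0, 0, 0, 0.3, 0, 0, 0.002, 0, 0, 0]}}

```text
t: 19.2
ee_pos: [0.467, 0.0001, 0.1278]
ee_rot: [-0.001, 0.615, 0.788, -0.001]
ft_force: [-0.1, 0.9, -1.4]
opening: 0.0587
```

>>> {"fn": "step_arm", "kwargs": {"commands": [0.3, 0, 0, 0.001, 0, 0, 0, 0.3, 0, 0, 0.002, 0, 0, 0]}}

```text
t: 19.37
ee_pos: [0.4671, 0.0, 0.1259]
ee_rot: [-0.001, 0.615, 0.788, -0.0]
ft_force: [-0.9, 0.5, -1.6]
opening: 0.0587
```

>>> {"fn": "step_arm", "kwargs": {"commands": [0.3, 0, 0, 0.001, 0, 0, 0, 0.3, 0, 0, 0.0015, 0, 0, 0]}}

```text
t: 19.53
ee_pos: [0.4672, 0.0, 0.1252]
ee_rot: [-0.001, 0.615, 0.788, -0.0]
ft_force: [-6.4, 0.7, 11.6]
opening: 0.0587
```

Contact came at the expected height, so I release and retreat.

>>> {"fn": "step_arm", "kwargs": {"commands": [0.9, 0, 0, 0, 0, 0, 0, 0.9, 0, 0, 0, 0, 0, 0, 0.9, 0, 0, 0, 0, 0, 0, 0.9, 0, 0, 0, 0, 0, 0, 0.9, 0, 0, 0, 0, 0, 0, 0.9, 0, 0, 0, 0, 0, 0, 0.9, 0, 0, -0.015, 0, 0, 0, 0.9, 0, 0, -0.04, 0, 0, 0, 0.9, 0, 0, -0.08, 0, 0, 0, 0.9, 0, 0, -0.1, 0, 0, 0, 0.9, 0, 0, -0.1, 0, 0, 0, 0.9, 0, 0, -0.1, 0, 0, 0]}}

```text
t: 20.53
ee_pos: [0.4677, -0.0001, 0.2262]
ee_rot: [0.0, 0.615, 0.788, 0.0]
ft_force: [-0.4, -0.0, -0.7]
opening: 0.0841
```

Run:
```python
from h import *
go([.4757,.2564,.2],0)
f=look("scene",(.467,0,.15),[((.467,0),.136,PROF["pan_center"],(0,255,0))],"p5.png",half=38,zoom=7,gain=1.5)
for d in ctrl.masks_of(f,"pan_center")[:2]: print(d["confidence"],d["centre"],fit(f,d["mask"],PROF["pan_center"],.136))
```

```text
t 20.53 pos [ 4.677e-01 -1.000e-04  2.262e-01] jaw 14.0 open 0.0841 ft [-0.4 -0.  -0.7] j6-> 28.3
shift [0.2469 0.0699 0.0262] turn [ 0.02 -0.   14.03] rows 7.0
0.86 [343.1, 171.6] (array([ 4.66769810e-01, -5.37408818e-05]), 1161.0, 1098.214287027251)
```

View pics/p5.png

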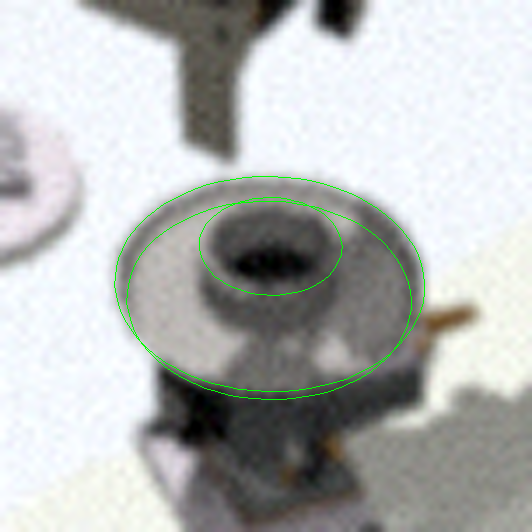

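>>> {"fn": "step_arm", "kwargs": {"commands": [0.6, 0.2469, 0.0699, 0.0, 0, 0, 14, 0.6, 0.2469, 0.0699, 0.0, 0, 0, 14, 0.6, 0.2469, 0.0699, 0.0, 0, 0, 14, 0.6, 0.2469, 0.0699, 0.0, 0, 0, 14, 0.6, 0.2469, 0.0699, 0.0, 0, 0, 14, 0.6, 0.2469, 0.0699, 0.0, 0, 0, 14, 0.6, 0.2469, 0.0699, 0.0, 0, 0, 14, 0.6, 0.2469, 0.0699, 0.04, 0, 0, 14, 0.6, 0.2469, 0.0699, 0.08, 0, 0, 14, 0.6, 0.2469, 0.0699, 0.12, 0, 0, 14, 0.6, 0.2469, 0.0699, 0.14, 0, 0, 14, 0.6, 0.2469, 0.0699, 0.14, 0, 0, 14]}}

```text
t: 21.63
ee_pos: [0.4717, 0.2552, 0.0778]
ee_rot: [-0.003, 0.707, 0.707, -0.005]
ft_force: [-0.5, -0.6, 0.3]
opening: 0.0559
```

Run:
```python
from h import *
go([.4757,.2564,.005],0)
p=ctrl.sense()["ee_pos"]
f=look("scene",(.4267,.2564,.06),[((.4267,.2564),0,PROF["element_center"]+[(42,50)],(0,255,0)),(p[:2],p[2]+.027,[(3,0)],(0,0,255))],"e1.png",half=42,zoom=7,gain=1.5)
f=ctrl.grab_frame("top")
for d in ctrl.masks_of(f,"pan_center")[:1]: print("top pan",d["confidence"],fit(f,d["mask"],PROF["pan_center"],.136))
```

```text
t 21.63 pos [0.4717 0.2552 0.0778] jaw 0.0 open 0.0559 ft [-0.5 -0.6  0.3] j6-> 28.3
shift [0.0014 0.0048 0.0727] turn [-0.62  0.21  0.04] rows 2.0
top pan 0.67 (array([ 0.46811025, -0.00079418]), 2560.0, 2468.2617598832585)
```

View pics/e1.png

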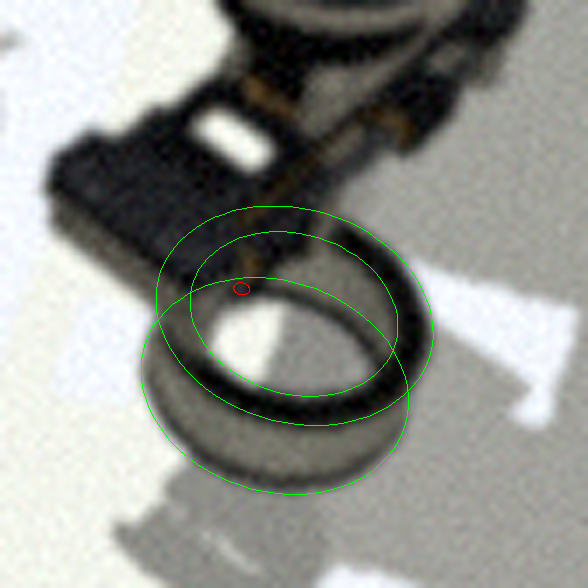

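>>> {"fn": "step_arm", "kwargs": {"commands": [0.6, 0.0007, 0.002, 0.02, 0, 0, 0, 0.6, 0.0007, 0.002, 0.04, 0, 0, 0, 0.6, 0.0007, 0.002, 0.058, 0, 0, 0, 0.6, 0.0007, 0.002, 0.068, 0, 0, 0, 0.6, 0.0007, 0.002, 0.072, 0, 0, 0, 0.6, 0.0007, 0.002, 0.072, 0, 0, 0, 0, 0.0007, 0.002, 0.072, 0, 0, 0, 0, 0.0007, 0.002, 0.072, 0, 0, 0, 0, 0.0007, 0.002, 0.072, 0, 0, 0, 0, 0.0007, 0.002, 0.072, 0, 0, 0, 0, 0.0007, 0.002, 0.072, 0, 0, 0, 0, 0.0007, 0.002, 0.072, 0, 0, 0, 0, 0.0007, 0.002, 0.072, 0, 0, 0, 0, 0.0007, 0.002, 0.072, 0, 0, 0, 0, 0.0007, 0.002, 0.072, 0, 0, 0, 0, 0.0007, 0.002, 0.072, 0, 0, 0], "force": 50}}

```text
t: 23.12
ee_pos: [0.4768, 0.2574, 0.0134]
ee_rot: [-0.001, 0.707, 0.707, -0.001]
ft_force: [-1.2, -0.8, 3.8]
opening: 0.0131
```

Run:
```python
from h import *
go([.4757,.2564,.005],0)
```

```text
t 23.12 pos [0.4768 0.2574 0.0134] jaw 0.0 open 0.0131 ft [-1.2 -0.8  3.8] j6-> 28.3
shift [-0.001  -0.0011  0.0084] turn [-0.12 -0.03  0.03] rows 1.0
```

Only about 10 mm deep on the wall. I reopen slightly, go 8 mm deeper and pinch again.

>>> {"fn": "step_arm", "kwargs": {"commands": [0.4, 0, 0, 0, 0, 0, 0, 0.4, 0, 0, 0, 0, 0, 0, 0.4, 0, 0, 0, 0, 0, 0, 0.4, 0, 0, 0, 0, 0, 0, 0.4, 0, 0, 0.004, 0, 0, 0, 0.4, 0, 0, 0.0085, 0, 0, 0, 0.4, 0, 0, 0.0085, 0, 0, 0, 0, 0, 0, 0.0085, 0, 0, 0, 0, 0, 0, 0.0085, 0, 0, 0, 0, 0, 0, 0.0085, 0, 0, 0, 0, 0, 0, 0.0085, 0, 0, 0, 0, 0, 0, 0.0085, 0, 0, 0, 0, 0, 0, 0.0085, 0, 0, 0, 0, 0, 0, 0.0085, 0, 0, 0, 0, 0, 0, 0.0085, 0, 0, 0], "force": 55}}

```text
t: 24.37
ee_pos: [0.4769, 0.2574, 0.0051]
ee_rot: [-0.001, 0.707, 0.707, -0.0]
ft_force: [0.5, -0.2, 1.2]
opening: 0.0126
```

Run:
```python
from h import *
go([.4757,.2564,.005],0)
p=ctrl.sense()["ee_pos"]
for n in("scene","top"):
    f=look(n,(.4267,.2564,.06),[((.4267,.2564),0,PROF["element_center"]+[(42,50)],(0,255,0))],"e2%s.png"%n,half=42,zoom=7,gain=1.5)
```

```text
t 24.37 pos [0.4769 0.2574 0.0051] jaw 0.0 open 0.0126 ft [ 0.5 -0.2  1.2] j6-> 28.3
shift [-0.001  -0.0012  0.0001] turn [-0.1  -0.04  0.03] rows 1.0
```

View pics/e2scene.png

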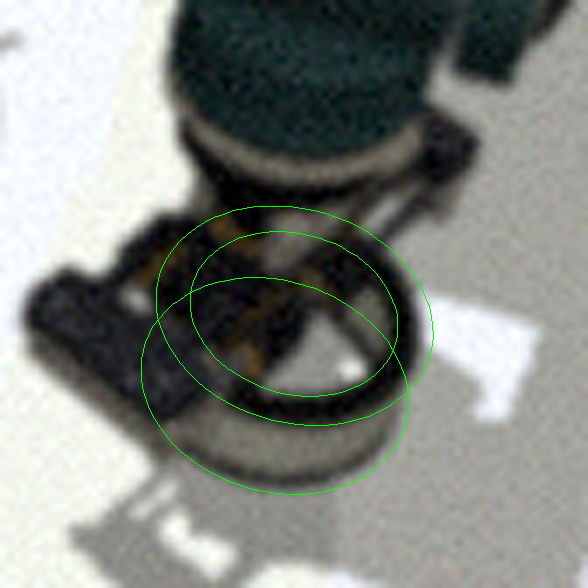

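>>> {"fn": "step_arm", "kwargs": {"commands": [0, 0, 0, -0.008, 0, 0, 0, 0, 0, 0, -0.02, 0, 0, 0, 0, 0, 0, -0.04, 0, 0, 0, 0, 0, 0, -0.07, 0, 0, 0, 0, 0, 0, -0.1, 0, 0, 0, 0, 0, 0, -0.13, 0, 0, 0, 0, 0, 0, -0.16, 0, 0, 0, 0, 0, 0, -0.185, 0, 0, 0, 0, 0, 0, -0.205, 0, 0, 0, 0, 0, 0, -0.22, 0, 0, 0, 0, 0, 0, -0.22, 0, 0, 0, 0, 0, 0, -0.22, 0, 0, 0, 0, 0, 0, -0.22, 0, 0, 0]}}

```text
t: 25.55
ee_pos: [0.4769, 0.2571, 0.2238]
ee_rot: [-0.001, 0.707, 0.707, -0.001]
ft_force: [0.2, -0.0, -2.0]
opening: 0.0131
```

Run:
```python
from h import *
go([.516,0,.22],0)
p=ctrl.sense()["ee_pos"]
c=(p[0]-.049,p[1]-.0005)
f=look("scene",(c[0],c[1],p[2]+.02),[(c,p[2]-.005,PROF["element_center"]+[(42,50)],(0,255,0))],"e3.png",half=45,zoom=7,gain=1.5)
```

```text
t 25.55 pos [0.4769 0.2571 0.2238] jaw 0.0 open 0.0131 ft [ 0.2 -0.  -2. ] j6-> -0.0
shift [-0.2571  0.0389  0.0036] turn [-0.19  0.    0.03] rows 7.0
```

View pics/e3.png

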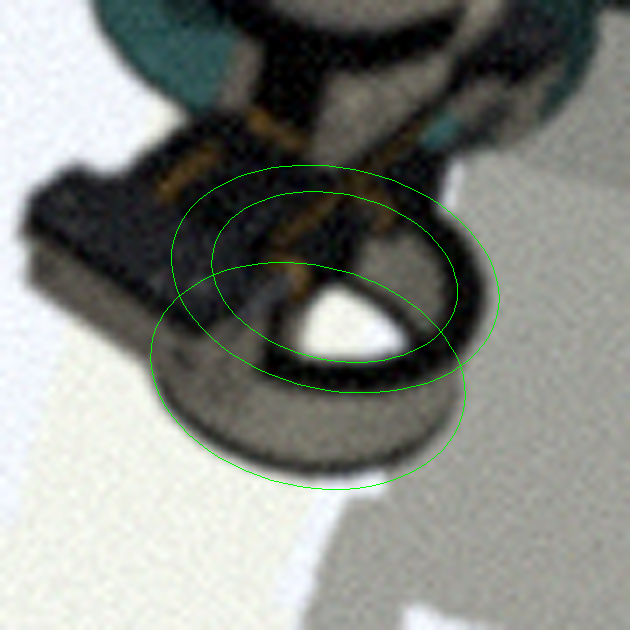

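>>> {"fn": "step_arm", "kwargs": {"commands": [0, -0.025, 0.004, 0, 0, 0, 0, 0, -0.06, 0.009, 0, 0, 0, 0, 0, -0.095, 0.0145, 0, 0, 0, 0, 0, -0.13, 0.02, 0, 0, 0, 0, 0, -0.165, 0.025, 0, 0, 0, 0, 0, -0.2, 0.0305, 0, 0, 0, 0, 0, -0.23, 0.035, 0, 0, 0, 0, 0, -0.25, 0.038, 0, 0, 0, 0, 0, -0.257, 0.039, 0, 0, 0, 0, 0, -0.257, 0.039, 0, 0, 0, 0, 0, -0.257, 0.039, 0, 0, 0, 0, 0, -0.257, 0.039, 0, 0, 0, 0]}}

```text
t: 26.6
ee_pos: [0.5158, 0.0011, 0.223]
ee_rot: [-0.002, 0.707, 0.708, -0.002]
ft_force: [0.8, -0.1, -1.2]
opening: 0.0124
```

Run:
```python
from h import *
go([.516,0,.22],0)
p=ctrl.sense()["ee_pos"]
c=(p[0]-.049,p[1])
for n in("scene","top"):
    f=look(n,(c[0],c[1],p[2]+.0),[(c,p[2]-.005,PROF["element_center"]+[(42,50)],(0,255,0)),((.4672,-.0002),.136,PROF["pan_center"],(0,0,255))],"e4%s.png"%n,half=45,zoom=7,gain=1.7)
cv2.imwrite("pics/e4.png",cv2.resize(np.hstack([cv2.imread(f"pics/e4{n}.png") for n in("scene","top")]),(800,400)))
```

```text
t 26.6 pos [0.5158 0.0011 0.223 ] jaw 0.1 open 0.0124 ft [ 0.8 -0.1 -1.2] j6-> -0.0
shift [-0.0011  0.0002  0.003 ] turn [-0.25 -0.    0.08] rows 1.0
```

View pics/e4scene.png

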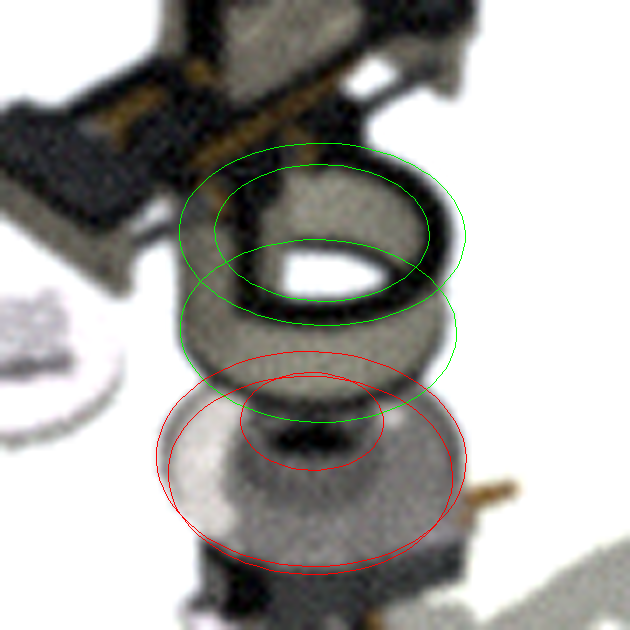

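View pics/e4top.png

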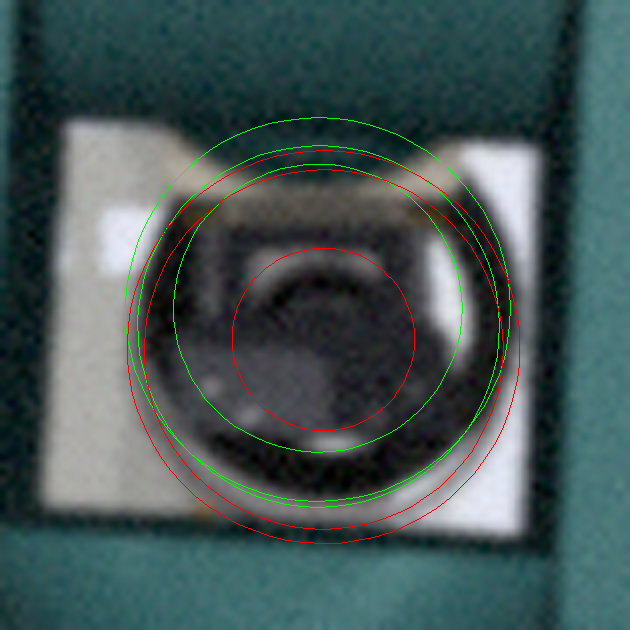

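>>> {"fn": "step_arm", "kwargs": {"commands": [0, 0.0012, 0, 0.015, 0.2, 0, 0, 0, 0.0012, 0, 0.03, 0.2, 0, 0, 0, 0.0012, 0, 0.045, 0.2, 0, 0, 0, 0.0012, 0, 0.055, 0.2, 0, 0, 0, 0.0012, 0, 0.061, 0.2, 0, 0, 0, 0.0012, 0, 0.064, 0.2, 0, 0, 0, 0.0012, 0, 0.065, 0.2, 0, 0, 0, 0.0012, 0, 0.065, 0.2, 0, 0]}}

```text
t: 27.37
ee_pos: [0.5158, 0.0023, 0.1585]
ee_rot: [-0.002, 0.706, 0.708, -0.003]
ft_force: [0.5, 0.4, -1.3]
opening: 0.0125
```

Run:
```python
from h import *
go([.516,0.0023,.144],0)
p=ctrl.sense()["ee_pos"]
c=(p[0]-.049,p[1]-.0025)
for n in("scene","top"):
    f=look(n,(c[0],c[1],p[2]+.0),[(c,p[2]-.005,PROF["element_center"],(0,255,0)),((.4672,-.0002),.136,PROF["pan_center"],(0,0,255))],"e5%s.png"%n,half=40,zoom=7,gain=1.7)
```

```text
t 27.37 pos [0.5158 0.0023 0.1585] jaw 0.1 open 0.0125 ft [ 0.5  0.4 -1.3] j6-> 0.3
shift [-0.      0.0003  0.0145] turn [-0.4   0.    0.11] rows 1.0
```

View pics/e5scene.png

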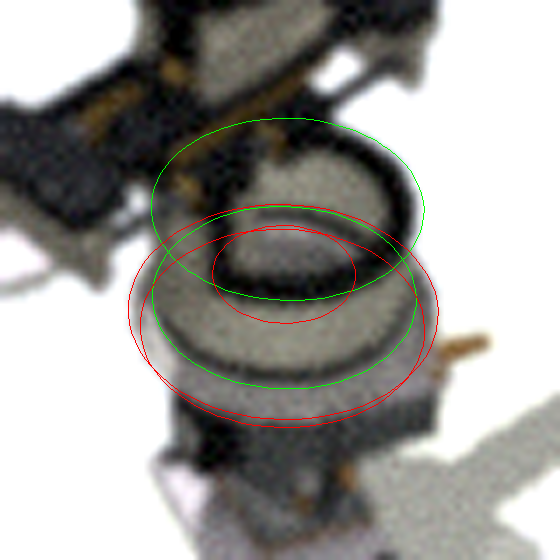

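View pics/e5top.png

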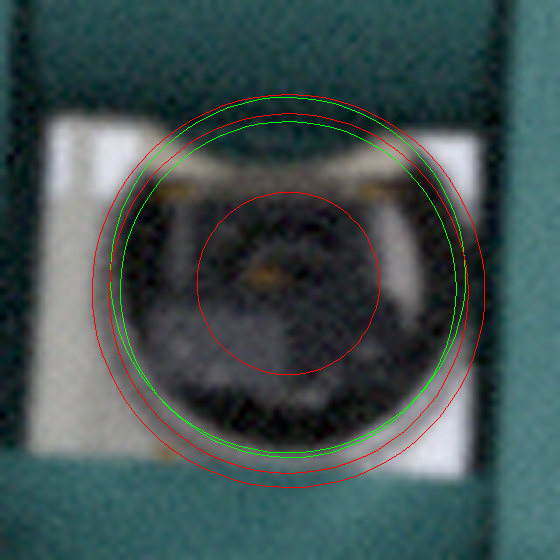

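>>> {"fn": "step_arm", "kwargs": {"commands": [0, 0, 0, 0.003, 0, 0, 0, 0, 0, 0, 0.006, 0, 0, 0, 0, 0, 0, 0.009, 0, 0, 0, 0, 0, 0, 0.011, 0, 0, 0, 0, 0, 0, 0.011, 0, 0, 0]}}

```text
t: 27.88
ee_pos: [0.5156, 0.0023, 0.1473]
ee_rot: [-0.003, 0.706, 0.708, -0.003]
ft_force: [-0.7, 0.3, -1.2]
opening: 0.0128
```

>>> {"fn": "step_arm", "kwargs": {"commands": [0, 0, 0, 0.0015, 0, 0, 0, 0, 0, 0, 0.003, 0, 0, 0]}}

```text
t: 28.05
ee_pos: [0.5156, 0.0024, 0.1441]
ee_rot: [-0.003, 0.706, 0.708, -0.003]
ft_force: [-0.6, -0.2, -1.1]
opening: 0.0129
```

>>> {"fn": "step_arm", "kwargs": {"commands": [0, 0, 0, 0.001, 0, 0, 0, 0, 0, 0, 0.002, 0, 0, 0]}}

```text
t: 28.22
ee_pos: [0.5161, 0.0023, 0.1436]
ee_rot: [-0.002, 0.706, 0.708, -0.002]
ft_force: [-3.0, 0.5, 19.1]
opening: 0.0126
```

>>> {"fn": "step_arm", "kwargs": {"commands": [0, 0, 0, 0.001, 0, 0, 0, 0, 0, 0, 0.0015, 0, 0, 0]}}

```text
t: 28.38
ee_pos: [0.5165, 0.0023, 0.1436]
ee_rot: [-0.001, 0.706, 0.708, -0.001]
ft_force: [-4.5, 0.5, 16.0]
opening: 0.0126
```

>>> {"fn": "step_arm", "kwargs": {"commands": [0.35, 0, 0, 0, 0, 0, 0, 0.35, 0, 0, 0, 0, 0, 0, 0.35, 0, 0, 0, 0, 0, 0, 0.35, 0, 0, 0, 0, 0, 0, 0.35, 0, 0, 0, 0, 0, 0, 0.35, 0, 0, -0.01, 0, 0, 0, 0.35, 0, 0, -0.03, 0, 0, 0, 0.35, 0, 0, -0.06, 0, 0, 0, 0.35, 0, 0, -0.08, 0, 0, 0, 0.35, 0, 0, -0.08, 0, 0, 0]}}

```text
t: 29.22
ee_pos: [0.518, 0.0023, 0.229]
ee_rot: [0.001, 0.706, 0.708, 0.001]
ft_force: [0.4, 0.6, 1.2]
opening: 0.0327
```

Run:
```python
from h import *
go([.430,-.262,.2],59.2)
f=look("scene",(.467,0,.16),[((.467,0),.139,PROF["element_center"]+[(42,50)],(0,255,0)),((.467,0),.136,[(66,10)],(0,0,255))],"e6.png",half=40,zoom=7,gain=1.5)
```

```text
t 29.22 pos [0.518  0.0023 0.229 ] jaw 0.1 open 0.0327 ft [0.4 0.6 1.2] j6-> -90.6
shift [-0.2641 -0.0885  0.029 ] turn [  0.1    0.09 -59.09] rows 9.0
```

View pics/e6.png

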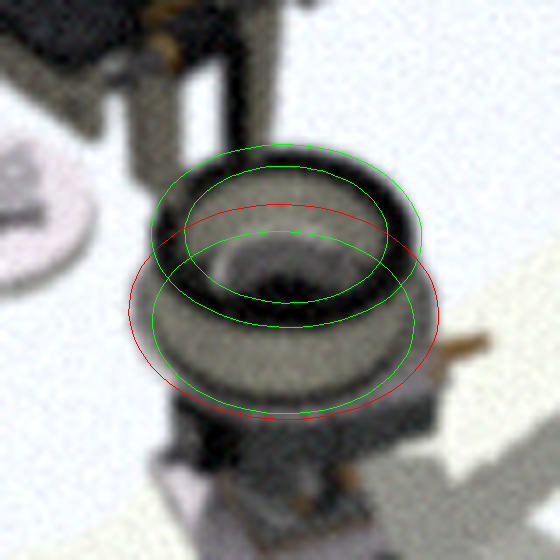

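>>> {"fn": "step_arm", "kwargs": {"commands": [1, -0.2641, -0.0885, 0, 0, 0, -59, 1, -0.2641, -0.0885, 0, 0, 0, -59, 1, -0.2641, -0.0885, 0, 0, 0, -59, 1, -0.2641, -0.0885, 0, 0, 0, -59, 1, -0.2641, -0.0885, 0, 0, 0, -59, 1, -0.2641, -0.0885, 0, 0, 0, -59, 1, -0.2641, -0.0885, 0, 0, 0, -59, 1, -0.2641, -0.0885, 0, 0, 0, -59, 1, -0.2641, -0.0885, 0, 0, 0, -59, 1, -0.2641, -0.0885, 0.04, 0, 0, -59, 1, -0.2641, -0.0885, 0.08, 0, 0, -59, 1, -0.2641, -0.0885, 0.12, 0, 0, -59, 1, -0.2641, -0.0885, 0.14, 0, 0, -59, 1, -0.2641, -0.0885, 0.14, 0, 0, -59, 1, -0.2641, -0.0885, 0.14, 0, 0, -59]}}

```text
t: 30.52
ee_pos: [0.4291, -0.2617, 0.0862]
ee_rot: [-0.001, 0.266, 0.964, 0.0]
ft_force: [0.2, -1.2, 0.3]
opening: 0.0932
```

Run:
```python
from h import *
go([.430,-.262,-.010],59.2)
p=ctrl.sense()["ee_pos"]
f=look("scene",(.43,-.262,.03),[((.43,-.262),0,PROF["lidfull"],(0,255,0)),(p[:2],p[2]+.027,[(3,0)],(0,0,255))],"l1.png",half=40,zoom=7,gain=1.3)
f=look("top",(.467,0,.16),[((.467,0),.139,PROF["element_center"]+[(42,50)],(0,255,0)),((.467,0),.136,[(66,10)],(0,0,255))],"e7.png",half=40,zoom=7,gain=1.5)
for d in ctrl.masks_of(f,"element_center")[:2]: print("top el",d["confidence"],d["centre"],fit(f,d["mask"],PROF["element_center"],.139))
```

```text
t 30.52 pos [ 0.4291 -0.2617  0.0862] jaw 59.1 open 0.0932 ft [ 0.2 -1.2  0.3] j6-> -90.6
shift [-0.0011  0.0003  0.0962] turn [-0.02 -0.11 -0.09] rows 3.0
top el 0.68 [318.3, 224.6] (array([ 0.46767902, -0.00131213]), 2067.0, 1975.2758732235525)
```

View pics/l1.png

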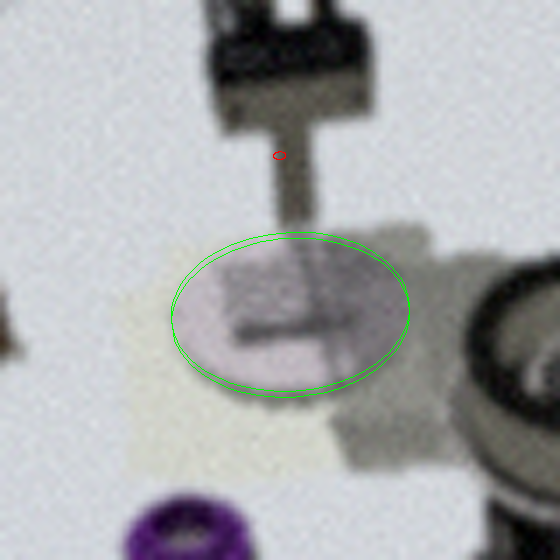

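View pics/e7.png

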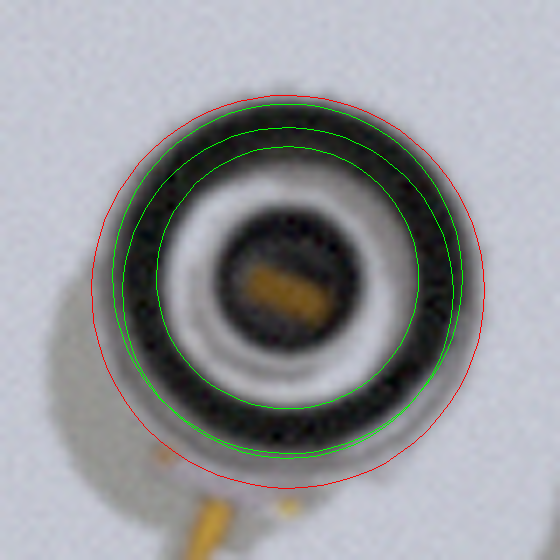

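Element at about (0.4677, −0.0013), concentric with the pan. Now I grip the lid.

>>> {"fn": "step_arm", "kwargs": {"commands": [1, -0.0008, 0, 0.03, 0, 0, 0, 1, -0.0008, 0, 0.055, 0, 0, 0, 1, -0.0008, 0, 0.075, 0, 0, 0, 1, -0.0008, 0, 0.088, 0, 0, 0, 1, -0.0008, 0, 0.096, 0, 0, 0, 1, -0.0008, 0, 0.097, 0, 0, 0, 1, -0.0008, 0, 0.097, 0, 0, 0]}}

```text
t: 31.25
ee_pos: [0.4317, -0.2634, -0.0073]
ee_rot: [0.002, 0.266, 0.964, -0.001]
ft_force: [-0.0, -0.5, -0.3]
opening: 0.0931
```

>>> {"fn": "step_arm", "kwargs": {"commands": [0.3, 0, 0, 0, 0, 0, 0, 0.3, 0, 0, 0, 0, 0, 0, 0.3, 0, 0, 0, 0, 0, 0, 0.3, 0, 0, 0, 0, 0, 0, 0.3, 0, 0, 0, 0, 0, 0, 0.3, 0, 0, 0, 0, 0, 0, 0.3, 0, 0, 0, 0, 0, 0, 0.3, 0, 0, 0, 0, 0, 0, 0.3, 0, 0, 0, 0, 0, 0, 0.3, 0, 0, 0, 0, 0, 0, 0.3, 0, 0, 0, 0, 0, 0], "force": 45}}

```text
t: 32.17
ee_pos: [0.4317, -0.2635, -0.0073]
ee_rot: [0.002, 0.266, 0.964, -0.001]
ft_force: [-1.3, 0.3, 2.0]
opening: 0.0496
```

>>> {"fn": "step_arm", "kwargs": {"commands": [0.3, 0, 0, -0.008, 0, 0, 0, 0.3, 0, 0, -0.02, 0, 0, 0, 0.3, 0, 0, -0.05, 0, 0, 0, 0.3, 0, 0, -0.08, 0, 0, 0, 0.3, 0, 0, -0.11, 0, 0, 0, 0.3, 0, 0, -0.14, 0, 0, 0, 0.3, 0, 0, -0.17, 0, 0, 0, 0.3, 0, 0, -0.2, 0, 0, 0, 0.3, 0, 0, -0.225, 0, 0, 0, 0.3, 0, 0, -0.24, 0, 0, 0, 0.3, 0, 0, -0.24, 0, 0, 0, 0.3, 0, 0, -0.24, 0, 0, 0]}}

```text
t: 33.17
ee_pos: [0.431, -0.2629, 0.2326]
ee_rot: [0.002, 0.266, 0.964, -0.001]
ft_force: [-0.1, 0.2, -4.7]
opening: 0.0498
```

Run:
```python
from h import *
go([.4675,-.001,.23],59)
p=ctrl.sense()["ee_pos"]
f=look("scene",(p[0],p[1],p[2]),[(p[:2],p[2]+.0073,PROF["lid_center"],(0,255,0))],"l2.png",half=40,zoom=7,gain=1.3)
```

```text
t 33.17 pos [ 0.431  -0.2629  0.2326] jaw 59.1 open 0.0498 ft [-0.1  0.2 -4.7] j6-> -59.1
shift [0.1031 0.2434 0.002 ] turn [-0.04  0.24  0.12] rows 7.0
```

View pics/l2.png

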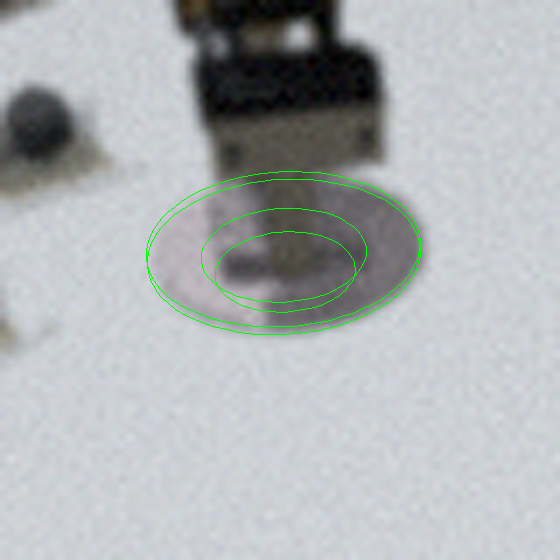

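>>> {"fn": "step_arm", "kwargs": {"commands": [0.3, 0.011, 0.026, 0, 0, 0, 0, 0.3, 0.025, 0.06, 0, 0, 0, 0, 0.3, 0.039, 0.094, 0, 0, 0, 0, 0.3, 0.053, 0.128, 0, 0, 0, 0, 0.3, 0.067, 0.162, 0, 0, 0, 0, 0.3, 0.081, 0.196, 0, 0, 0, 0, 0.3, 0.093, 0.224, 0, 0, 0, 0, 0.3, 0.1, 0.239, 0, 0, 0, 0, 0.3, 0.1013, 0.2433, 0, 0, 0, 0, 0.3, 0.1013, 0.2433, 0, 0, 0, 0, 0.3, 0.1013, 0.2433, 0, 0, 0, 0, 0.3, 0.1013, 0.2433, 0, 0, 0, 0]}}

```text
t: 34.22
ee_pos: [0.4685, -0.0028, 0.2303]
ee_rot: [0.001, 0.267, 0.964, -0.001]
ft_force: [-0.3, -0.3, -3.2]
opening: 0.0495
```

Run:
```python
from h import *
go([.469,-.002,.1727],59)
p=ctrl.sense()["ee_pos"]; c=(p[0]-.0015,p[1]+.001)
f=look("scene",(.467,0,.2),[(c,p[2]+.0073,PROF["lid_center"],(0,255,0)),((.4677,-.001),.139,PROF["element_center"],(0,0,255))],"l3.png",half=40,zoom=7,gain=1.3)
```

```text
t 34.22 pos [ 0.4685 -0.0028  0.2303] jaw 59.1 open 0.0495 ft [-0.3 -0.3 -3.2] j6-> -59.2
shift [0.     0.0011 0.0576] turn [-0.07  0.08  0.06] rows 2.0
```

View pics/l3.png

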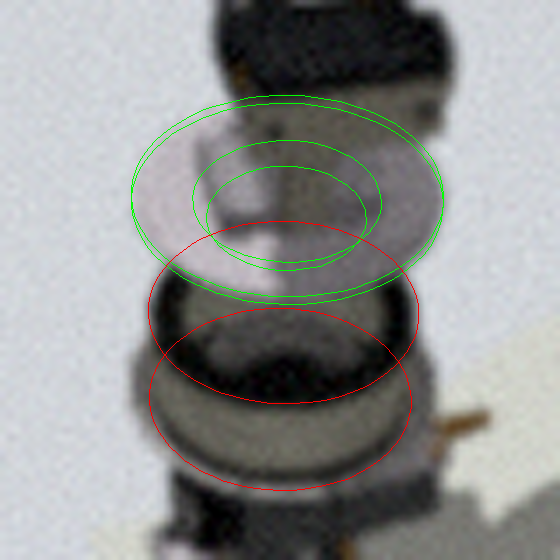

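Aligned and level. I lower it.

>>> {"fn": "step_arm", "kwargs": {"commands": [0.3, 0, 0.0011, 0.015, 0, 0, 0, 0.3, 0, 0.0011, 0.03, 0, 0, 0, 0.3, 0, 0.0011, 0.04, 0, 0, 0, 0.3, 0, 0.0011, 0.045, 0, 0, 0, 0.3, 0, 0.0011, 0.048, 0, 0, 0, 0.3, 0, 0.0011, 0.05, 0, 0, 0, 0.3, 0, 0.0011, 0.052, 0, 0, 0, 0.3, 0, 0.0011, 0.054, 0, 0, 0, 0.3, 0, 0.0011, 0.054, 0, 0, 0]}}

```text
t: 35.02
ee_pos: [0.4692, -0.002, 0.1765]
ee_rot: [0.001, 0.267, 0.964, -0.001]
ft_force: [-0.3, -0.1, -2.9]
opening: 0.0494
```

>>> {"fn": "step_arm", "kwargs": {"commands": [0.3, 0, 0, 0.001, 0, 0, 0, 0.3, 0, 0, 0.002, 0, 0, 0]}}

```text
t: 35.18
ee_pos: [0.4693, -0.002, 0.1747]
ee_rot: [0.001, 0.267, 0.964, -0.001]
ft_force: [0.2, -1.1, -2.4]
opening: 0.0495
```

>>> {"fn": "step_arm", "kwargs": {"commands": [0.3, 0, 0, 0.001, 0, 0, 0, 0.3, 0, 0, 0.0015, 0, 0, 0]}}

```text
t: 35.35
ee_pos: [0.4694, -0.002, 0.1732]
ee_rot: [0.001, 0.267, 0.964, -0.001]
ft_force: [-0.5, -0.1, -2.7]
opening: 0.0494
```

>>> {"fn": "step_arm", "kwargs": {"commands": [0.3, 0, 0, 0.001, 0, 0, 0, 0.3, 0, 0, 0.0015, 0, 0, 0]}}

```text
t: 35.52
ee_pos: [0.4696, -0.0021, 0.1726]
ee_rot: [0.002, 0.267, 0.964, -0.001]
ft_force: [-4.7, -0.2, 10.9]
opening: 0.0495
```

>>> {"fn": "step_arm", "kwargs": {"commands": [0.3, 0, 0, 0.001, 0, 0, 0, 0.3, 0, 0, 0.001, 0, 0, 0]}}

```text
t: 35.68
ee_pos: [0.4696, -0.0021, 0.1727]
ee_rot: [0.002, 0.267, 0.964, -0.001]
ft_force: [-4.4, 0.6, 6.0]
opening: 0.0492
```

Contact at exactly the expected height. I release, rise and move aside.

>>> {"fn": "step_arm", "kwargs": {"commands": [0.9, 0, 0, 0, 0, 0, 0, 0.9, 0, 0, 0, 0, 0, 0, 0.9, 0, 0, 0, 0, 0, 0, 0.9, 0, 0, 0, 0, 0, 0, 0.9, 0, 0, 0, 0, 0, 0, 0.9, 0, 0, 0, 0, 0, 0, 0.9, 0, 0, 0, 0, 0, 0, 0.9, 0, 0, -0.015, 0, 0, 0, 0.9, 0, 0, -0.04, 0, 0, 0, 0.9, 0, 0, -0.07, 0, 0, 0, 0.9, 0, 0, -0.09, 0, 0, 0, 0.9, 0.1, 0.15, -0.09, 0, 0, 0, 0.9, 0.1, 0.15, -0.09, 0, 0, 0, 0.9, 0.1, 0.15, -0.09, 0, 0, 0, 0.9, 0.1, 0.25, -0.09, 0, 0, 0, 0.9, 0.1, 0.25, -0.09, 0, 0, 0, 0.9, 0.1, 0.25, -0.09, 0, 0, 0, 0.9, 0.1, 0.25, -0.09, 0, 0, 0, 0.9, 0.1, 0.25, -0.09, 0, 0, 0]}}

```text
t: 37.27
ee_pos: [0.5126, 0.2677, 0.2608]
ee_rot: [0.001, 0.265, 0.964, -0.001]
ft_force: [-0.2, 0.2, -0.1]
opening: 0.0836
```

```bash
python3 - <<'E'
from h import *
go([.5,.2,.3])
D=[((.4675,-.001),.180,PROF["lid_center"][2:],(0,255,0)),((.4675,-.001),.139,[(56,0)],(0,0,255)),((.467,0),.136,[(66,10)],(255,0,0))]
for n in("scene","top"):
    f=look(n,(.467,0,.18),D,f"f_{n}.png",half=38,zoom=7,gain=1.3)
    for l,z in(("lid_center",.18),):
        for d in ctrl.masks_of(f,l)[:2]: print(n,l,d["confidence"],d["centre"],fit(f,d["mask"],PROF["lidfull"],z))
    P,u,v=cloud(f); k=(np.hypot(P[:,0]-.467,P[:,1])<.057)&(P[:,2]>.186)&(P[:,2]<.200); q=P[k]
    A=np.c_[q[:,:2]-[.467,0],np.ones(len(q))]; print("plate",len(q),np.linalg.lstsq(A,q[:,2],rcond=None)[0].round(4),"expect .193")
    for l in("shift_knob_center","cone_filter_center","parts_box_center"):
        r=ctrl.place_of(f,l); print(l,[(np.round(d["centre"],1).tolist(),round(d["confidence"],2)) for d in r[:1]])
E
cd pics; python3 -c "
import cv2,numpy as np;cv2.imwrite('f.png',cv2.resize(np.hstack([cv2.imread('f_scene.png'),cv2.imread('f_top.png')]),(800,400)))"
```

```text
t 37.27 pos [0.5126 0.2677 0.2608] jaw 59.2 open 0.0836 ft [-0.2  0.2 -0.1] j6-> -37.4
shift [-0.0239 -0.0646 -0.039 ] turn [-0.07  0.15  0.  ] rows 2.0
scene lid_center 0.97 [341.0, 161.3] (array([ 4.66509577e-01, -1.73955460e-04]), 1057.5, 1014.3398822990712)
plate 498 [0.0019 0.0017 0.1935] expect .193
shift_knob_center [([268.9, 248.9], 0.65)]
cone_filter_center []
parts_box_center [([240.8, 154.5], 0.83)]
top lid_center 0.61 [322.5, 239.0] (array([ 0.46819522, -0.00084125]), 2450.0, 2420.720020205248)
plate 1485 [-0.      0.0026  0.1944] expect .193
shift_knob_center [([320.9, 140.8], 0.63)]
cone_filter_center []
parts_box_center [([471.2, 198.1], 0.7)]
```

View pics/f.png

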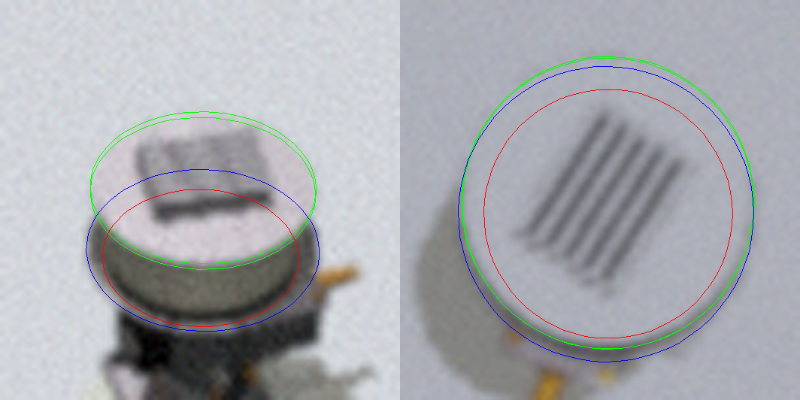

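Run:
```python
from h import *
s=ctrl.sense(); print(s["t"],s["qvel"].round(3)); print(ctrl.hand_in())
```

```text
37.7667 [ 0.004  0.005 -0.003  0.001 -0.002 -0.001]
the job is handed in; nothing more can be done
None
```

The air cleaner is assembled on the carburettor in the required order (riser, pan, element, lid) and handed in at 37.8 s, with no verdict reported.

**Last checks:**
- The lid is centred on the horn axis to within about 2 mm, going by both cameras.
- The lid plate is level to about 0.15°, at 193.5 mm (scene camera) and 194.4 mm (top camera) against 193 mm expected.
- The pan and element outlines match their seated positions within about 2 mm, and the gripper was clear of everything.
- The knob and box were found where they stood, within about 2–3 pixels.

**What went wrong or could not be confirmed:**
- **Gripper height:** The real fingertips sit about 27 mm above the reported TCP. My first grip therefore caught only the riser's spigot. I lifted it, noticed, set it back, gripped it lower on the body and allowed for the offset from then on.
- **Element grip:** The first pinch on the filter wall was too shallow, so I redid it deeper before lifting.
- **Cone filter:** The detector did not find it in either final picture, so its position is not confirmed. I never reached for it.

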